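Toppled flask, righted and lowered into the cooling Dewar

ROBOT

A 6-joint arm with a two-finger parallel gripper is mounted at the origin on a cart in front of the work surface, level with it; the furniture and walls round the work are solid. World frame = base frame: x ahead of the robot, y to its left, z up, the work surface at z = 0. Lengths are in m, angles in rad, forces in N, time in s.
With the tool pointing down it reaches from about 0.425 to 0.95 m from the base axis. Payload 3.5 kg.
Tool frame: the origin (TCP) lies on the centre line of the jaws, within the pads' length; the fingertips stand ahead of it and the grasp point (between the pads) lies 11 mm behind it (tips_ahead is the z of the fingertips in the tool frame, in m); z points along the fingers, y is the direction in which the jaws open and shut (so a half turn about z gives the same grasp; the last joint's range is limited). The gripper opens to 85 mm and grips with 20 to 120 N. Pads are 22 mm wide; open, the fingers measure 114 mm over their backs; the gripper's body (76 mm by 85 mm) begins 54 mm behind the grasp point. The pads swing forward as they close: fully open they stand 13 mm farther back than shut.
Start: joints at [-1.282, 0.286, 1.577, -0, 1.279, -0.15], TCP at [0.287, -0.611, 0.239] pointing down, gripper open.
Joint ranges: [-2.77, 2.77], [-0.9, 2.22], [0.21, 2.48], [-1.53, 4.67], [0.24, 2.81], [-2.84, 2.84]. Speed limits (rad/s): [2.79, 2.79, 3.14, 3.14, 3.14, 3.14].

INTERFACE

Orientations are given as a unit quaternion [x, y, z, w].
In Python, from plant import * gives the robot as it stands. The module is installed in compiled form; this text tells all that it offers.
- The arm moves only by the tool move_arm, never from a script. Its arguments are lists of equal length, an entry for each row: "linear": the shift along the world's x, y, z in m, a list of three; "twist": the turn, a rotation vector about the world's x, y, z in degrees, a list of three. A call has 1 to 20 rows; each row shifts and turns the pose as measured when the row begins; what a row does not reach is not made up. A row lasts 1/12 s, in which the tool goes at most 41.7 mm and 7.16 degrees, less where a joint would pass 70% of its speed; a pose out of reach is approached as far as the arm can. A call is refused whole if a number of a shift passes 0.0417 or a number of a turn 7.16, either way. A call with a gripper value outside its range is refused whole. "grip" is the opening, from 0 (shut) to 1 (fully open), set as the call begins (left out, the last holds). The fingers move at their own pace and stop on an object; "force" is the grip in N (left out, the last holds). Time passes only in rows, so rows that do not move let the fingers close. It gives the time, the measured TCP pose, the force and the opening at its end, in the units of the state.
- get_state(): the state, without advancing time (a new reading comes with each control period).
- read_camera(name): name is "side" or "top" or "wrist"; returns a dict with "img" (420x560x3 uint8, blue, green, red), "depth" (420x560 float32, m along the optical axis (not along the pixel's ray), 0 where there is no reading), "fx", "fy", "cx", "cy" (pixels), "dist" ([k1, k2, p1, p2, k3] as OpenCV has them; the pictures are not rectified), "rvec" (rotation vector, rad) and "tvec" (3), from world to camera coordinates, as OpenCV has them. Camera axes: x right, y down, z forward; pixel columns grow to the right and rows downward; lengths in m; the calibration is good to about 2 mm. A picture is of the moment at which its call begins.
- sign_off(): hands the job in, once; it reports no verdict.
The state is a dict: "time": time; "qpos": joint angles; "dq": joint speeds; "joint_efforts": joint torques, N m; "eef_pos": TCP position; "tcp_rot": TCP orientation; "contact_force": force on the tool from outside, world axes, zero at the start; "wrist_torque": the same for the moment, N m; "opening": opening from 0.0 (shut) to 1.0 (fully open).
Only numpy, scipy, OpenCV 4.12 (cv2) and the standard library are available. Lean on these libraries where they do the work, as an engineer would, in place of code of your own. Each camera call takes 0.05 s, during which the arm holds its last target.

TASK

The stoppered amber round-bottom flask has toppled over in its cork ring. Stand it upright in the ring and let go of it, so that you can take it again from above; then lower it gently, bulb first, into the deep Dewar until it rests upright in the seat at the bottom, and only then let it go. It is glass: never drop it or press it hard against the ring or the Dewar, and leave the other things on the bench where they are.

Things in the scene. Friction and masses are not known exactly. Their poses are not given: they have to be found in the camera images.
- flask: amber glass round-bottom flask with a fixed blue stopper, one rigid piece, 139 mm long, about 0.2 kg. Origin: centre of the ball-shaped bulb (66 mm across); z runs along the neck to the stopper. Bulb bottom at z = -33 mm; neck 24 mm thick from z = 31 to 60. At the start it lies toppled, bulb in the cork ring, neck about level across the ring's lip, bulb centre 45 mm above the bench.
- flask_grip (a point): middle of the flask's straight round upper end, on its axis, 85 mm from the bulb's centre: 30 mm thick, from 62 mm (glass joint) over 81 mm (where the ribbed blue stopper head begins) to 106 mm (flat top); z as the flask's. Left slanting in the ring or in the Dewar's seat, the flask stays as it leans, held by friction only.
- cork_ring: loose cork ring standing flat on the bench, 94 mm across, 34 mm high, about 0.15 kg. Origin at the centre of its underside, z up. Its bevelled mouth narrows from 77 mm at the lip to 50 mm at 24 mm height; the bulb sits on that edge.
- cork_ring_seat (a point): where the centre of the flask's bulb lies when it sits in the cork ring: on the ring's axis, 45 mm above its underside
- dewar: deep round Dewar vessel, fixed, aluminium with black foot and rim, 156 mm wide, 168 mm high, two side handles (along its y) reaching 100 mm from its axis. Origin at the centre of its underside, z up. Straight inside wall 130 mm wide; in it, on the axis, an orange seat ring (50 mm bore, like the cork ring's) on a metal disc of adjustable height.
- dewar_mouth (a point): centre of the Dewar's open mouth, level with its rim, 168 mm above the bench. The seat inside is set to another height for each job: the seated bulb's centre comes to lie 98 to 116 mm below this point (not measured: feel for it). The disc does not give under ordinary forces. Overhead: a shelf whose front edge runs 0.60 m ahead of the robot, 0.62 m above the bench.
- beaker: small clear glass beaker, 51 mm wide, 64 mm high, empty, a bystander. Origin at the centre of its underside
- bottle_amber: brown reagent bottle with black cap, 56 mm wide, 105 mm high, a bystander. Origin at the centre of its underside
- bottle_white: white reagent bottle with blue cap, 48 mm wide, 90 mm high, a bystander. Origin at the centre of its underside

How it is judged:
By the outcome, as a careful person would: the job done as asked, in the order asked, and still so for the second after the job is handed in, with the robot touching nothing.
It also fails if it takes over 64 s, if anything falls off the work surface, if the arm or the gripper's body presses on something with over 40 N, if the wrist force passes 120 N, or if a joint passes its speed limit or range.

## Working session

There is one attempt and no reset: what is moved stays moved. The work goes in short steps, Python scripts to look and compute and a tool call to move; the robot and the scene stay as the last step left them, time stands still between calls to the robot, and variables do not carry over. Pictures are saved under pics/ and viewed, and the job is handed in when it is done.

Besides the shell and the picture viewer there is one more tool, called after "Call:" by a JSON object that holds its "name" and its "arguments". move_arm: Moves the arm, as the interface text tells. Its arguments: {"type":"object","properties":{"linear":{"type":"array","items":{"type":"array","items":{"type":"number"}}},"twist":{"type":"array","items":{"type":"array","items":{"type":"number"}}},"grip":{"type":"number"},"force":{"type":"number"}},"required":["linear","twist"]}

```bash
mkdir -p pics
cat > h.py <<'E'
from plant import *
import numpy as np, cv2
from scipy.spatial.transform import Rotation as R
def save(c,n): cv2.imwrite('pics/'+n+'.png',c['img'])
def KD(c):
    return np.array([[c['fx'],0,c['cx']],[0,c['fy'],c['cy']],[0,0,1.]]),np.array(c['dist'],float)
def ray(c,uv):
    K,D=KD(c); p=cv2.undistortPoints(np.array(uv,float).reshape(-1,1,2),K,D).reshape(-1,2)
    Rm=cv2.Rodrigues(np.array(c['rvec'],float))[0]; t=np.array(c['tvec'],float).ravel()
    d=np.c_[p,np.ones(len(p))]@Rm; return -Rm.T@t,d
def plane(c,uv,z):
    o,d=ray(c,uv); return o+d*((z-o[2])/d[:,2])[:,None]
def pts(c,mask=None):
    m=c['depth']>0
    if mask is not None: m&=mask>0
    v,u=np.nonzero(m); o,d=ray(c,np.c_[u,v]); return o+d*c['depth'][v,u][:,None],np.c_[u,v]
def proj(c,P):
    K,D=KD(c); return cv2.projectPoints(np.array(P,float).reshape(-1,1,3),np.array(c['rvec'],float),np.array(c['tvec'],float),K,D)[0].reshape(-1,2)
E
python3 - <<'E'
from h import *
import pickle
print(get_state())
for n in ['side','top','wrist']:
    c=read_camera(n); save(c,n+'0'); pickle.dump(c,open(n+'0.pkl','wb'))
    print(n,ray(c,[[280,210]]),c['fx'])
E
```

```text
{'time': 0.0, 'qpos': array([-1.28202531e+00,  2.87206971e-01,  1.57818074e+00, -4.16607609e-05,
        1.27862517e+00, -1.50036413e-01]), 'dq': array([ 2.19649988e-03,  7.46152438e-04, -5.33433510e-04, -3.04375804e-04,
       -1.36129368e-04,  3.62583842e-06]), 'joint_efforts': array([-2.10605838e-03, -4.05982983e+01, -2.92625624e+01, -2.46744294e-04,
        5.77288694e-03,  9.48431307e-07]), 'eef_pos': array([ 0.28658988, -0.61042413,  0.2379176 ]), 'tcp_rot': array([ 9.76025377e-01,  2.17653391e-01, -1.03767390e-04, -1.20582129e-03]), 'contact_force': array([ 0.11129778, -0.86591805, -0.06370119]), 'wrist_torque': array([0.02558927, 0.00561497, 0.04405862]), 'opening': 1.001723876247733}
side (array([0.45917603, 0.99659017, 0.77520047]), array([[ 0.11239687, -0.83957597, -0.53151403]])) 488.8324436165489
top (array([ 0.49378891, -0.05609217,  1.54854604]), array([[ 0.0627409 , -0.02450818, -0.99781206]])) 474.60877932370136
wrist (array([ 0.35966805, -0.57580429,  0.37212221]), array([[-0.27862813, -0.14647518, -0.94931973]])) 343.2561367385401
```

View pics/top0.png

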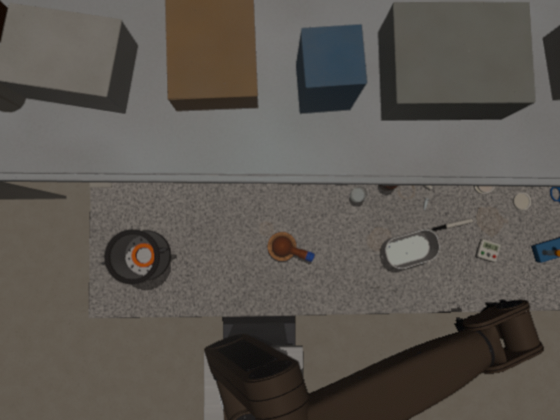

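View pics/side0.png

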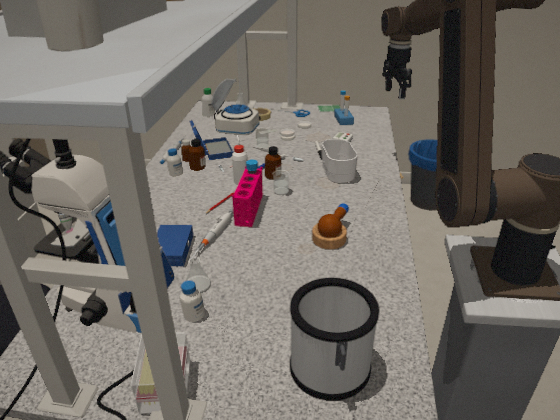

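View pics/wrist0.png

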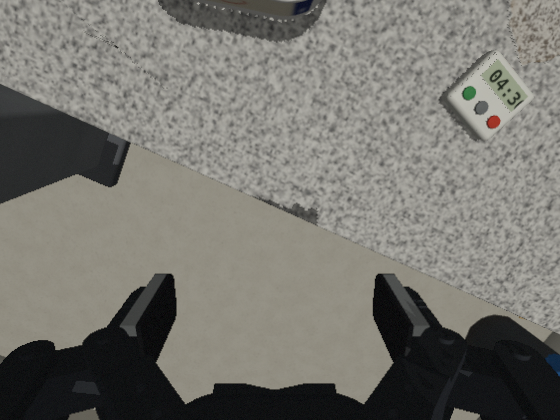

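Top view: the flask bulb is at about (282,246) in the cork ring, with its stopper towards (309,257). The Dewar is at (137,257) with the orange seat ring visible inside. Next I'll measure these.

```bash
cat > m.py <<'E'
from h import *
import pickle
T=pickle.load(open('top0.pkl','rb'));S=pickle.load(open('side0.pkl','rb'))
def tri(c1,u1,c2,u2):
    o1,d1=ray(c1,[u1]);o2,d2=ray(c2,[u2]);d1=d1[0];d2=d2[0]
    A=np.c_[d1,-d2];s=np.linalg.lstsq(A,o2-o1,rcond=None)[0]
    a=o1+d1*s[0];b=o2+d2*s[1];return (a+b)/2,np.linalg.norm(a-b)
def masks(c,box):
    x0,y0,x1,y1=box; h=cv2.cvtColor(c['img'],cv2.COLOR_BGR2HSV); roi=np.zeros(h.shape[:2],np.uint8);roi[y0:y1,x0:x1]=255
    blue=cv2.inRange(h,(105,120,50),(130,255,255))&roi
    red=cv2.inRange(h,(0,80,40),(25,255,255))&roi
    return blue,red,h
out={}
for n,c,b in (('T',T,(255,220,325,280)),('S',S,(300,195,360,255))):
    bl,rd,h=masks(c,b)
    for k,m in(('blue',bl),('red',rd)):
        v,u=np.nonzero(m); print(n,k,len(u),u.mean(),v.mean(),u.min(),u.max(),v.min(),v.max())
        P,_=pts(c,m); print('  pts med',np.median(P,0),P.min(0),P.max(0)); out[n+k]=(u.mean(),v.mean())
print('blue tri',tri(T,out['Tblue'],S,out['Sblue']))
for n,c,b in (('T',T,(255,220,325,280)),('S',S,(300,195,360,255))):
    x0,y0,x1,y1=b; cv2.imwrite(f'pics/crop{n}.png',cv2.resize(c['img'][y0:y1,x0:x1],None,fx=9,fy=9,interpolation=cv2.INTER_NEAREST))
# ring top & dewar rim from depth
P,uv=pts(T)
def fit(Pm,zlo,zhi,c0,r):
    s=Pm[(Pm[:,2]>zlo)&(Pm[:,2]<zhi)&(np.hypot(*(Pm[:,:2]-c0).T)<r)]
    return s
for nm,cam in (('T',T),('S',S)):
    P,uv=pts(cam)
    s=fit(P,.155,.18,[.5,.37],.2); print(nm,'dewar rim n',len(s),np.median(s[:,2]) if len(s) else 0, s.min(0),s.max(0))
    if len(s):
        A=np.c_[2*s[:,:2],np.ones(len(s))];x=np.linalg.lstsq(A,(s[:,:2]**2).sum(1),rcond=None)[0];print(x[:2],np.sqrt(x[2]+x[0]**2+x[1]**2))
    s=P[(np.abs(P[:,2])<.01)&(P[:,0]<.58)&(P[:,0]>.4)&(np.abs(P[:,1])<.3)];print('bench z',np.median(s[:,2]))
E
python3 m.py
```

```text
T blue 51 309.54901960784315 256.2549019607843 306 313 252 260
  pts med [ 0.44189786 -0.18295636  0.05827895] [ 0.42945706 -0.19455277  0.04920331] [ 0.45449162 -0.17169496  0.06575828]
T red 770 283.73896103896107 246.9012987012987 267 306 232 260
  pts med [ 0.46872682 -0.10033768  0.05568632] [ 0.4295754  -0.1724227  -0.00434702] [ 0.51947667 -0.05008929  0.08336987]
S blue 35 343.74285714285713 206.14285714285714 339 347 204 210
  pts med [ 0.4357046  -0.17864004  0.05764626] [ 0.42640608 -0.19001791  0.04333654] [ 0.44970928 -0.16961215  0.06240625]
S red 1053 330.1424501424501 230.33143399810066 312 346 207 248
  pts med [ 0.46799074 -0.07279455  0.03393478] [ 0.42534647 -0.22797022 -0.00420835] [ 0.52082075 -0.04420511  0.07704544]
blue tri (array([ 0.43869009, -0.18346783,  0.05378156]), np.float64(0.004895287769901615))
T dewar rim n 897 0.16712112747706054 [0.37492587 0.26137174 0.15510694] [0.52840506 0.42221524 0.17652255]
[0.452077   0.34128934] 0.07207335212922635
bench z -0.0004979676001712896
S dewar rim n 2049 0.16622088095075727 [0.36985244 0.26506458 0.15500314] [0.52877221 0.42505979 0.17072794]
[0.45048215 0.34739024] 0.07241814742466737
bench z -0.0017441243488739988
```

View pics/cropT.png

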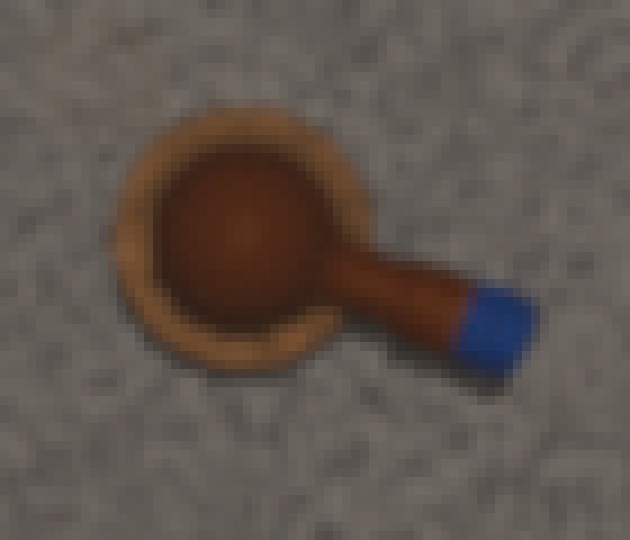

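View pics/cropS.png

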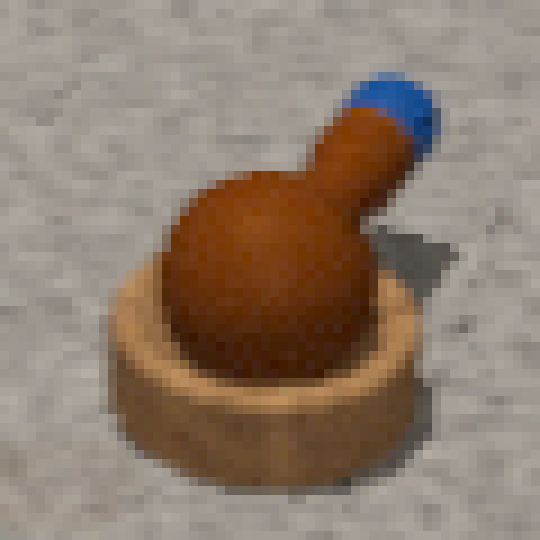

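Both crops agree: the bulb centre is at top ≈(282.1,245.8) and side ≈(329.5,225), with the stopper pointing mostly -y and slightly -x.

Run:
```python
import io,contextlib
with contextlib.redirect_stdout(io.StringIO()):
    from m import *
import plant
print([n for n in dir(plant) if not n.startswith('__')], getattr(plant,'tips_ahead',None))
b,e=tri(T,(282.1,245.8),S,(329.5,225.));print('bulb',b,e)
g,e=tri(T,out['Tblue'],S,out['Sblue']);print('stopper',g,e,np.linalg.norm(g-b))
d=g-b;print('dir',d/np.linalg.norm(d),np.degrees(np.arctan2(d[1],d[0])))
print('bulb plane T',plane(T,[(282.1,245.8)],.045),'S',plane(S,[(329.5,225)],.045))
print('stopper T',plane(T,[out['Tblue']],.05),'S',plane(S,[out['Sblue']],.05))
# ring from lip: crop T ellipse bounds x 112..372,y 107..370
print('ring lip T',plane(T,[((112+372)/18+254.5,(107+370)/18+219.5)],.034))
```

```text
['Unreachable', 'get_state', 'read_camera', 'sign_off', 'tips_ahead'] 0.008
bulb [ 0.47357542 -0.09806791  0.04421271] 0.002736130388425816
stopper [ 0.43869009 -0.18346783  0.05378156] 0.004895287769901615 0.09274532906434022
dir [-0.37614113 -0.92080025  0.10317345] -112.21970697884998
bulb plane T [[ 0.47495317 -0.09801721  0.045     ]] S [[ 0.47219405 -0.09694396  0.045     ]]
stopper T [[ 0.44100605 -0.18377725  0.05      ]] S [[ 0.43612101 -0.1898014   0.05      ]]
ring lip T [[ 0.47421275 -0.09605167  0.034     ]]
```

Call:
{"name": "move_arm", "arguments": {"linear": [[0.012,0.034,0],[0.012,0.034,0],[0.012,0.034,0],[0.012,0.034,0],[0.012,0.034,0],[0.012,0.034,0],[0.012,0.034,0],[0.012,0.034,0],[0.012,0.034,0],[0.012,0.034,0],[0.012,0.034,0],[0.012,0.034,0],[0,0,0]], "twist": [[0,0,3.5],[0,0,3.5],[0,0,3.5],[0,0,3.5],[0,0,3.5],[0,0,3.5],[0,0,3.5],[0,0,3.5],[0,0,3.5],[0,0,3.5],[0,0,3.5],[0,0,3.5],[0,0,0]], "grip": 1}}

```text
time: 1.23
eef_pos: [0.4287, -0.1833, 0.2309]
tcp_rot: [0.825, 0.565, -0.001, -0.005]
contact_force: [-0.7, 0.9, 0.2]
opening: 0.998
```

Run:
```python
from h import *
import pickle
c=read_camera('wrist');save(c,'wrist1');pickle.dump(c,open('wrist1.pkl','wb'))
s=get_state();print(s['time'],s['qpos'],s['eef_pos'],R.from_quat(s['tcp_rot']).as_matrix(),s['contact_force'])
print(proj(c,[[.4735,-.098,.045],[.44,-.184,.048]]),ray(c,[[280,210]]))
```

```text
1.2833 [-6.26344141e-01 -1.76154504e-01  2.07545991e+00 -1.10675970e-04
  1.25060662e+00 -2.54294837e-01] [ 0.42824598 -0.18533936  0.23094754] [[ 0.36349921  0.93156968 -0.00680166]
 [ 0.93159238 -0.36347308  0.00479154]
 [ 0.00199143 -0.00807809 -0.99996539]] [-1.21029864 -0.4587032   0.45040581]
[[288.53434353  79.91755215]
 [287.19670204 183.52080116]] (array([ 0.45891928, -0.10856026,  0.36526924]), array([[-0.10398421, -0.29269268, -0.95069177]]))
```

View pics/wrist1.png

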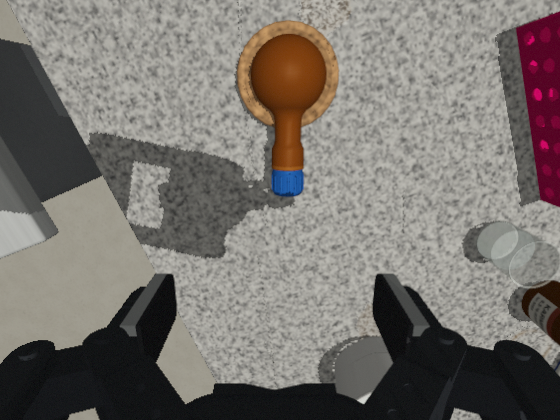

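The wrist picture shows the bulb at about (288,75) and the blue stopper at about (287,181). My first estimate projects within 3–4 px of both.

Run:
```python
from h import *
import pickle
from scipy.optimize import least_squares
c=pickle.load(open('wrist1.pkl','rb'));h=cv2.cvtColor(c['img'],cv2.COLOR_BGR2HSV)
roi=np.zeros(h.shape[:2],np.uint8);roi[10:215,220:355]=255
am=cv2.inRange(h,(5,190,60),(15,255,200))&roi
bl=cv2.inRange(h,(105,120,50),(130,255,255))&roi
v,u=np.nonzero(am);print('amber',len(u),u.min(),u.max(),v.min(),v.max())
v,u=np.nonzero(bl);print('blue',len(u),u.min(),u.max(),v.min(),v.max(),u.mean(),v.mean())
print('stopper@.047',plane(c,[(u.mean(),v.mean())],.047))
P,uv=pts(c,am); k=(P[:,2]>.05)&(P[:,2]<.1)&(uv[:,1]<105); Q=P[k]
f=least_squares(lambda x:np.linalg.norm(Q-x,axis=1)-.033,[.4735,-.098,.045],loss='soft_l1',f_scale=.001);print('sphere',len(Q),f.x,np.abs(f.fun).mean())
# blob circle in image
cn=max(cv2.findContours(am,cv2.RETR_EXTERNAL,cv2.CHAIN_APPROX_NONE)[0],key=cv2.contourArea).reshape(-1,2)
e=cv2.fitEllipse(cn[cn[:,1]<100].astype(np.float32));print(e,plane(c,[e[0]],.045))
Pb,_=pts(c,bl);print('blue depth top',np.percentile(Pb,[50,95],axis=0))
Pa,uva=pts(c,am);k=uva[:,1]>120;print('neck med',np.median(Pa[k],0),Pa[k][:,2].max())
# ring outer lip
rg=cv2.inRange(h,(10,70,90),(22,190,255))&roi
cn=cv2.convexHull(max(cv2.findContours(cv2.morphologyEx(rg|am,cv2.MORPH_OPEN,np.ones((3,3)))&np.where(np.arange(420)[:,None]<125,255,0).astype(np.uint8),cv2.RETR_EXTERNAL,cv2.CHAIN_APPROX_NONE)[0],key=cv2.contourArea)).reshape(-1,2)
p=plane(c,cn,.034)[:,:2];A=np.c_[2*p,np.ones(len(p))];x=np.linalg.lstsq(A,(p**2).sum(1),rcond=None)[0];print('ring',x[:2],np.sqrt(x[2]+x[0]**2+x[1]**2))
```

```text
amber 6235 251 325 34 169
blue 749 272 303 170 196 287.022696929239 182.43391188251002
stopper@.047 [[ 0.44015745 -0.18318517  0.047     ]]
sphere 4347 [ 0.47439223 -0.09484124  0.04444802] 0.0004214450923037235
((288.1670227050781, 73.40922546386719), (73.55082702636719, 78.55548095703125), 3.9566469192504883) [[ 0.47505811 -0.09290506  0.045     ]]
blue depth top [[ 0.44071306 -0.18052236  0.05868134]
 [ 0.45347503 -0.1699508   0.0612486 ]]
neck med [ 0.45294311 -0.15043478  0.05672824] 0.06235485958142545
ring [ 0.47386288 -0.09473245] 0.04576784388378639
```

Call:
{"name": "move_arm", "arguments": {"linear": [[-0.0007,-0.0048,-0.01],[-0.0007,-0.0048,-0.01],[-0.0007,-0.0048,-0.01],[-0.0007,-0.0048,-0.01],[-0.0007,-0.0048,-0.01],[-0.0007,-0.0048,-0.01],[-0.0007,-0.0048,-0.01],[-0.0007,-0.0048,-0.01],[-0.0007,-0.0048,-0.01],[-0.0007,-0.0048,-0.01],[0,0,0]], "twist": [[4.2,-1.61,0],[4.2,-1.61,0],[4.2,-1.61,0],[4.2,-1.61,0],[4.2,-1.61,0],[4.2,-1.61,0],[4.2,-1.61,0],[4.2,-1.61,0],[4.2,-1.61,0],[4.2,-1.61,0],[0,0,0]]}}

```text
time: 2.2
eef_pos: [0.4186, -0.2468, 0.1291]
tcp_rot: [0.762, 0.512, 0.33, -0.22]
contact_force: [-1.2, 1.3, -0.8]
opening: 0.997
```

```bash
cat > st.py <<'E'
from h import *
def rep(d=None,tgt=None):
    s=get_state();M=R.from_quat(s['tcp_rot']).as_matrix();print('t',s['time'],'q',s['qpos'].round(3),'\np',s['eef_pos'].round(4),'F',s['contact_force'].round(2),'W',s['wrist_torque'].round(3),'op',round(s['opening'],3));print(M.round(3));return s,M
if __name__=='__main__':rep()
E
cat > g1.py <<'E'
from st import *
s,M=rep()
d=np.array([-.359,-.933,0]);g=np.array([.4437,-.1741,.046])
xt=(-d*.7071+np.array([0,0,.7071]))  # tool x wanted
zt=-.7071*d-np.array([0,0,.7071]);xt=np.array([0,0,.7071])-.7071*d
Md=np.c_[xt,np.cross(zt,xt),zt]
print('rot err deg',np.degrees(R.from_matrix(Md@M.T).as_rotvec()))
print('to pre',g-.089*zt-s['eef_pos'],'to grasp',g+.011*zt-s['eef_pos'])
E
python3 g1.py
```

```text
t 2.2 q [-1.049  0.226  2.029  0.616  1.483 -0.911] 
p [ 0.4186 -0.2468  0.1291] F [-1.2   1.34 -0.76] W [-0.326  0.11  -0.016] op 0.997
[[ 0.258  0.925  0.277]
 [ 0.635 -0.379  0.673]
 [ 0.728  0.003 -0.686]]
rot err deg [-1.53652954  0.7655151   1.20910186]
to pre [ 0.00249382  0.01397993 -0.02014893] to grasp [ 0.02787871  0.07995236 -0.09085893]
```

Call:
{"name": "move_arm", "arguments": {"linear": [[0.002,0.007,-0.01],[0.001,0.007,-0.01],[0,0,0]], "twist": [[-0.8,0.4,0.6],[-0.8,0.4,0.6],[0,0,0]]}}

```text
time: 2.45
eef_pos: [0.4198, -0.237, 0.1074]
tcp_rot: [0.765, 0.52, 0.313, -0.215]
contact_force: [-0.2, -0.1, 0.0]
opening: 1.007
```

```bash
python3 g1.py
python3 - <<'E'
from h import *
import pickle
c=read_camera('wrist');save(c,'wrist2');pickle.dump(c,open('wrist2.pkl','wb'))
g=np.array([.4437,-.1741,.046]);print(proj(c,[g,[.4742,-.0948,.0445]]))
E
```

```text
t 2.45 q [-1.025  0.24   2.047  0.6    1.425 -0.916] 
p [ 0.4198 -0.237   0.1074] F [-0.17 -0.11  0.05] W [-0.302  0.166 -0.016] op 1.007
[[ 0.263  0.93   0.256]
 [ 0.661 -0.367  0.655]
 [ 0.703 -0.003 -0.711]]
rot err deg [ 0.24452357 -0.26686266  0.46603548]
to pre [0.00133543 0.00422827 0.00152786] to grasp [ 0.02672032  0.0702007  -0.06918214]
[[273.34002839 211.93975676]
 [272.62349394 117.92157537]]
```

View pics/wrist2.png

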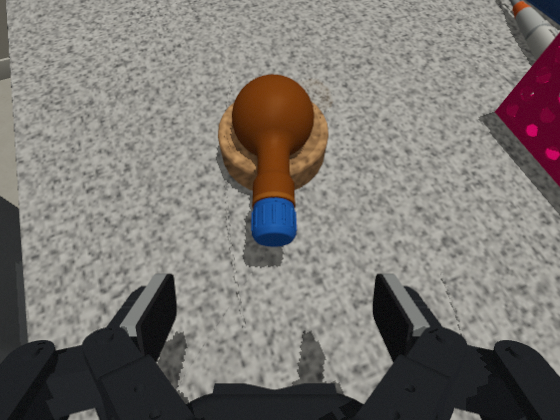

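The stopper sits at (275,225), centred between the pads, and my predicted points land on the flask. Approaching along the tool axis.

Call:
{"name": "move_arm", "arguments": {"linear": [[0.0033,0.0088,-0.0086],[0.0033,0.0088,-0.0086],[0.0033,0.0088,-0.0086],[0.0033,0.0088,-0.0086],[0.0033,0.0088,-0.0086],[0.0033,0.0088,-0.0086],[0.0033,0.0088,-0.0086],[0.0033,0.0088,-0.0086],[0,0,0]], "twist": [[0,0,0],[0,0,0],[0,0,0],[0,0,0],[0,0,0],[0,0,0],[0,0,0],[0,0,0],[0,0,0]]}}

```text
time: 3.25
eef_pos: [0.4493, -0.1607, 0.0355]
tcp_rot: [0.765, 0.521, 0.313, -0.211]
contact_force: [-0.9, 0.4, -1.0]
opening: 1.001
```

```bash
python3 g1.py
```

```text
t 3.25 q [-0.89   0.32   2.126  0.702  1.235 -0.941] 
p [ 0.4493 -0.1607  0.0355] F [-0.85  0.43 -1.05] W [-0.31   0.169  0.037] op 1.001
[[ 0.261  0.93   0.258]
 [ 0.666 -0.367  0.65 ]
 [ 0.699  0.003 -0.715]]
rot err deg [ 0.63784256 -0.09465289  0.48950669]
to pre [-0.02821293 -0.07212414  0.07343261] to grasp [-0.00282804 -0.00615171  0.00272261]
```

Call:
{"name": "move_arm", "arguments": {"linear": [[-0.0028,-0.006,0.0027],[0,0,0],[0,0,0],[0,0,0],[0,0,0],[0,0,0],[0,0,0]], "twist": [[0,0,0.4],[0,0,0],[0,0,0],[0,0,0],[0,0,0],[0,0,0],[0,0,0]], "grip": 0.2, "force": 40}}

```text
time: 3.83
eef_pos: [0.4465, -0.1682, 0.0387]
tcp_rot: [0.763, 0.525, 0.312, -0.212]
contact_force: [0.5, 1.2, -0.6]
opening: 0.34
```

```bash
python3 g1.py;python3 - <<'E'
from h import *
c=read_camera('wrist');save(c,'wrist3')
E
```

```text
t 3.8333 q [-0.902  0.319  2.118  0.688  1.25  -0.947] 
p [ 0.4465 -0.1682  0.0387] F [ 0.5   1.24 -0.61] W [-0.354  0.164  0.048] op 0.34
[[ 0.255  0.933  0.253]
 [ 0.669 -0.359  0.651]
 [ 0.699  0.003 -0.715]]
rot err deg [ 0.70061578 -0.06442414  0.00759893]
to pre [-0.0254402  -0.06462023  0.07023143] to grasp [-5.53121381e-05  1.35219527e-03 -4.78574379e-04]
```

View pics/wrist3.png

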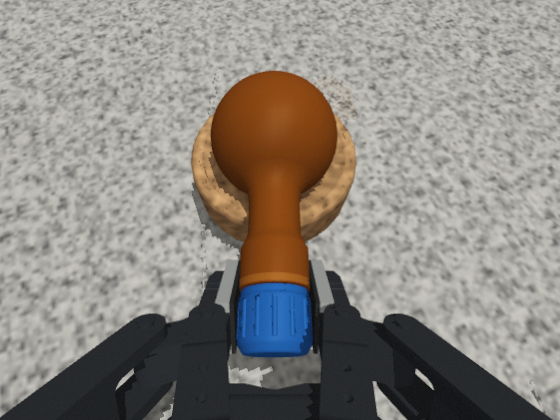

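Gripped (opening 29 mm). I'll lift 10 mm, then rotate about the bulb centre.

Run:
```python
import numpy as np
r=lambda t:np.array([.0784*np.cos(t)+.0058*np.sin(t),.0784*np.sin(t)-.0058*np.cos(t)])
for a in range(0,90,15):
    q=(r(np.radians(a+15))-r(np.radians(a)))/5
    print(a,np.r_[q[0]*-.359,q[0]*-.933,q[1]].round(4))
```

```text
0 [0.0001 0.0002 0.0041]
15 [0.0005 0.0012 0.0039]
30 [0.0008 0.0021 0.0034]
45 [0.0011 0.0029 0.0027]
60 [0.0013 0.0034 0.0018]
75 [0.0014 0.0037 0.0008]
```

Call:
{"name": "move_arm", "arguments": {"linear": [[0,0,0.002],[0,0,0.002],[0,0,0.002],[0,0,0.002],[0,0,0.002],[0,0,0]], "twist": [[0,0,0],[0,0,0],[0,0,0],[0,0,0],[0,0,0],[0,0,0]], "force": 50}}

```text
time: 4.38
eef_pos: [0.4462, -0.1694, 0.0486]
tcp_rot: [0.764, 0.525, 0.31, -0.21]
contact_force: [-0.3, 0.1, -2.0]
opening: 0.342
```

```bash
python3 g1.py;python3 - <<'E'
from h import *
c=read_camera('wrist');save(c,'wrist4')
E
```

```text
t 4.3833 q [-0.903  0.296  2.119  0.68   1.261 -0.932] 
p [ 0.4462 -0.1694  0.0486] F [-0.34  0.12 -1.99] W [-0.672  0.331 -0.018] op 0.342
[[ 0.257  0.933  0.253]
 [ 0.672 -0.36   0.647]
 [ 0.695  0.004 -0.719]]
rot err deg [ 1.02085945 -0.14565953  0.07007618]
to pre [-0.02506656 -0.06341244  0.06037928] to grasp [ 0.00031833  0.00255999 -0.01033072]
```

View pics/wrist4.png

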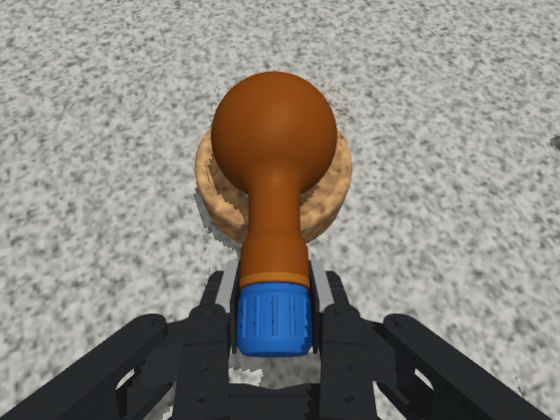

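The flask lifted without slipping, with -2 N on the wrist, which is its weight. Now the first 45°.

Call:
{"name": "move_arm", "arguments": {"linear": [[0.0001,0.0002,0.0041],[0.0001,0.0002,0.0041],[0.0001,0.0002,0.0041],[0.0001,0.0002,0.0041],[0.0001,0.0002,0.0041],[0.0005,0.0012,0.0039],[0.0005,0.0012,0.0039],[0.0005,0.0012,0.0039],[0.0005,0.0012,0.0039],[0.0005,0.0012,0.0039],[0.0008,0.0021,0.0034],[0.0008,0.0021,0.0034],[0.0008,0.0021,0.0034],[0.0008,0.0021,0.0034],[0.0008,0.0021,0.0034],[0,0,0]], "twist": [[-2.8,1.08,0],[-2.8,1.08,0],[-2.8,1.08,0],[-2.8,1.08,0],[-2.8,1.08,0],[-2.8,1.08,0],[-2.8,1.08,0],[-2.8,1.08,0],[-2.8,1.08,0],[-2.8,1.08,0],[-2.8,1.08,0],[-2.8,1.08,0],[-2.8,1.08,0],[-2.8,1.08,0],[-2.8,1.08,0],[0,0,0]]}}

```text
time: 5.77
eef_pos: [0.4478, -0.1469, 0.1059]
tcp_rot: [0.826, 0.563, -0.021, 0.009]
contact_force: [-0.8, 1.5, -1.7]
opening: 0.337
```

```bash
cat > g2.py <<'E'
from st import *
# flask pose in tool frame from grasp moment (TCP .4465,-.1682,.0387)
q0=R.from_euler('z',0)
d=np.array([-.359,-.933,0]);d/=np.linalg.norm(d)
M0=np.array([[.255,.933,.253],[.669,-.359,.651],[.699,.003,-.715]])
bT=M0.T@(np.array([.4742,-.0948,.0445])-np.array([.4465,-.1682,.0387]));aT=M0.T@d
if __name__=='__main__':
    s,M=rep();print('bulb',s['eef_pos']+M@bT,'axis',M@aT)
    a=M@aT;w=np.cross(a,[0,0,1]);print('to upright rotvec deg',np.degrees(w/np.linalg.norm(w)*np.arccos(a[2])))
E
python3 g2.py
python3 - <<'E'
from h import *
c=read_camera('side');save(c,'side5');c=read_camera('wrist');save(c,'wrist5')
E
```

```text
t 5.7667 q [-5.090e-01 -2.000e-03  2.164e+00 -5.500e-02  9.820e-01 -1.030e-01] 
p [ 0.4478 -0.1469  0.1059] F [-0.8   1.46 -1.69] W [-0.054  0.001  0.019] op 0.337
[[ 0.366  0.93  -0.024]
 [ 0.93  -0.366 -0.039]
 [-0.045 -0.008 -0.999]]
bulb [ 0.46814699 -0.09269326  0.05260825] axis [-0.24524135 -0.63828001  0.72995941]
to upright rotvec deg [-40.24837031  15.46431747   0.        ]
```

View pics/side5.png

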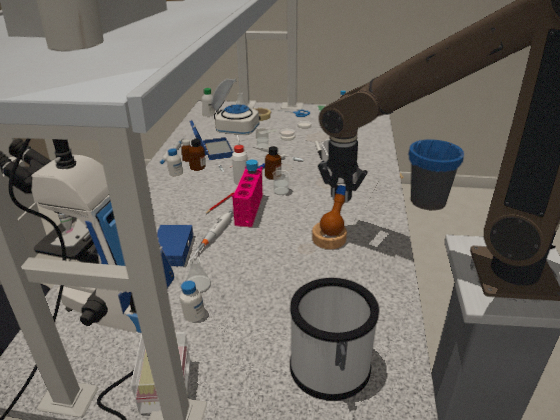

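View pics/wrist5.png

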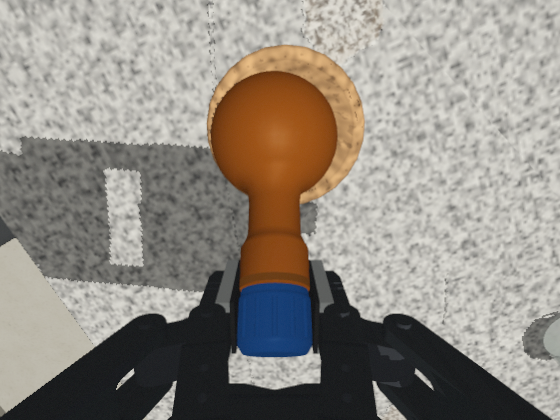

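Run:
```python
from g2 import *
s,M=rep();B=s['eef_pos']+M@bT;w=np.radians([-40.25,15.46,0]);r=s['eef_pos']-B
tgt=np.array([.4742,-.0948,.055])
p=lambda f:(B+(tgt-B)*f)+R.from_rotvec(w*f).apply(r)
for i in range(3):print(((p((i+1)/3)-p(i/3))/5).round(4))
```

```text
t 5.8667 q [-5.120e-01 -1.000e-03  2.164e+00 -5.300e-02  9.810e-01 -1.060e-01] 
p [ 0.4474 -0.1476  0.1053] F [ 0.42 -0.43 -2.58] W [-0.129 -0.037 -0.016] op 0.334
[[ 0.366  0.93  -0.024]
 [ 0.929 -0.367 -0.037]
 [-0.043 -0.008 -0.999]]
[0.0015 0.0027 0.0027]
[0.0017 0.0032 0.0019]
[0.0018 0.0035 0.001 ]
```

Call:
{"name": "move_arm", "arguments": {"linear": [[0.0015,0.0027,0.0027],[0.0015,0.0027,0.0027],[0.0015,0.0027,0.0027],[0.0015,0.0027,0.0027],[0.0015,0.0027,0.0027],[0.0017,0.0032,0.0019],[0.0017,0.0032,0.0019],[0.0017,0.0032,0.0019],[0.0017,0.0032,0.0019],[0.0017,0.0032,0.0019],[0.0018,0.0035,0.001],[0.0018,0.0035,0.001],[0.0018,0.0035,0.001],[0.0018,0.0035,0.001],[0.0018,0.0035,0.001],[0,0,0]], "twist": [[-2.68,1.03,0],[-2.68,1.03,0],[-2.68,1.03,0],[-2.68,1.03,0],[-2.68,1.03,0],[-2.68,1.03,0],[-2.68,1.03,0],[-2.68,1.03,0],[-2.68,1.03,0],[-2.68,1.03,0],[-2.68,1.03,0],[-2.68,1.03,0],[-2.68,1.03,0],[-2.68,1.03,0],[-2.68,1.03,0],[0,0,0]]}}

```text
time: 7.2
eef_pos: [0.4668, -0.1031, 0.1255]
tcp_rot: [0.772, 0.504, -0.327, 0.207]
contact_force: [0.5, 0.1, 0.4]
opening: 0.334
```

```bash
python3 g2.py
python3 - <<'E'
from h import *
import pickle
c=read_camera('side');save(c,'side6');pickle.dump(c,open('side6.pkl','wb'));cv2.imwrite('pics/side6c.png',cv2.resize(c['img'][160:260,280:400],None,fx=6,fy=6))
c=read_camera('wrist');save(c,'wrist6');pickle.dump(c,open('wrist6.pkl','wb'))
E
```

```text
t 7.2 q [-0.089  0.228  2.025 -0.77   1.31   0.699] 
p [ 0.4668 -0.1031  0.1255] F [0.5 0.1 0.4] W [ 0.253 -0.276  0.027] op 0.334
[[ 0.279  0.913 -0.297]
 [ 0.643 -0.407 -0.649]
 [-0.713 -0.01  -0.701]]
bulb [ 0.46808261 -0.09705548  0.04708533] axis [ 0.00751118 -0.00701875  1.00013986]
to upright rotvec deg [nan nan nan]g2.py:9: RuntimeWarning: invalid value encountered in arccos
  a=M@aT;w=np.cross(a,[0,0,1]);print('to upright rotvec deg',np.degrees(w/np.linalg.norm(w)*np.arccos(a[2])))
```

View pics/side6c.png

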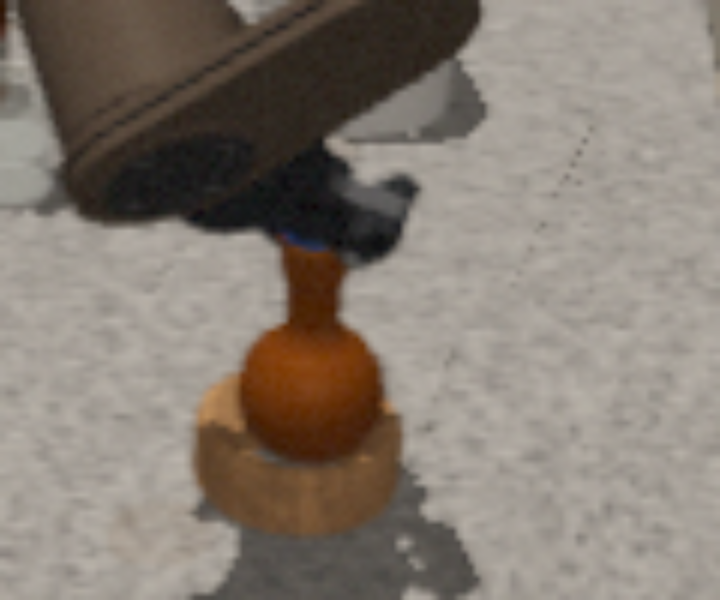

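View pics/wrist6.png

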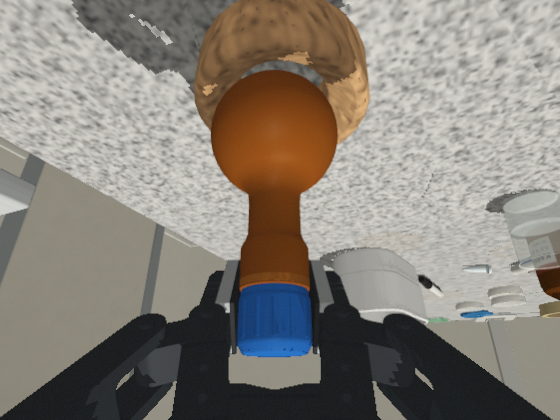

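The flask is upright, but the bulb is about 6 mm too far towards -x from the ring axis. Bulb pixel x is 331.5 and the ring's is 329.2 in the side view, which matches the kinematics. I'll raise it a little, shift it over, then lower it.

Call:
{"name": "move_arm", "arguments": {"linear": [[0,0,0.004],[0,0,0.003],[0.002,0.001,0.001],[0.002,0.001,0],[0.002,0.0005,0],[0,0,0],[0,0,0]], "twist": [[0,0,0],[0,0,0],[0,0,0],[0,0,0],[0,0,0],[0,0,0],[0,0,0]]}}

```text
time: 7.88
eef_pos: [0.4715, -0.1031, 0.1348]
tcp_rot: [0.776, 0.502, -0.324, 0.203]
contact_force: [-0.6, -0.2, -2.6]
opening: 0.334
```

```bash
python3 g2.py 2>/dev/null
python3 - <<'E'
from h import *
import pickle
from scipy.optimize import least_squares
T=read_camera('top');pickle.dump(T,open('top7.pkl','wb'));c=read_camera('side');pickle.dump(c,open('side7.pkl','wb'));w=read_camera('wrist');pickle.dump(w,open('wrist7.pkl','wb'))
for n,c,b in(('S',c,(300,200,360,245)),('W',w,(195,60,350,190))):
    h=cv2.cvtColor(c['img'],cv2.COLOR_BGR2HSV);x0,y0,x1,y1=b;roi=np.zeros(h.shape[:2],np.uint8);roi[y0:y1,x0:x1]=255
    am=cv2.inRange(h,(4,190,50),(15,255,220))&roi
    v,u=np.nonzero(am);print(n,len(u),u.min(),u.max(),v.min(),v.max())
    P,uv=pts(c,am)
    f=least_squares(lambda x:np.linalg.norm(P-x,axis=1)-.033,[.474,-.095,.052],loss='soft_l1',f_scale=.001);print(' sphere',f.x,np.median(np.abs(f.fun)))
E
```

```text
t 7.8833 q [-0.092  0.221  2.009 -0.756  1.325  0.683] 
p [ 0.4715 -0.1031  0.1348] F [-0.64 -0.16 -2.6 ] W [ 0.57  -0.225  0.014] op 0.334
[[ 0.286  0.91  -0.3  ]
 [ 0.647 -0.414 -0.64 ]
 [-0.707 -0.011 -0.707]]
bulb [ 0.47309054 -0.09637864  0.05639566] axis [ 0.00445786 -0.01574463  1.00005883]
to upright rotvec deg [nan nan nan]
S 507 318 341 200 233
 sphere [ 0.472525   -0.09699314  0.05952343] 0.0023850864326855417
W 12201 211 336 71 189
 sphere [ 0.47401944 -0.095164    0.05748382] 0.00036599599082841675
```

The wrist sphere fit puts the bulb at (0.4740, -0.0952, 0.0575), over the ring axis to within 1 mm. I'll trim 0.9° of tilt and lower.

Call:
{"name": "move_arm", "arguments": {"linear": [[0,0.001,0],[0,0,-0.0015],[0,0,-0.0015],[0,0,-0.0015],[0,0,-0.0015],[0,0,-0.0015],[0,0,-0.001],[0,0,-0.001],[0,0,0]], "twist": [[-0.9,-0.2,0],[0,0,0],[0,0,0],[0,0,0],[0,0,0],[0,0,0],[0,0,0],[0,0,0],[0,0,0]]}}

```text
time: 8.78
eef_pos: [0.4708, -0.1015, 0.1233]
tcp_rot: [0.774, 0.499, -0.328, 0.21]
contact_force: [-0.9, -0.2, -2.4]
opening: 0.338
```

```bash
cat > w.py <<'E'
from h import *
import sys,pickle
from scipy.optimize import least_squares
w=read_camera('wrist');save(w,sys.argv[1]);pickle.dump(w,open(sys.argv[1]+'.pkl','wb'))
h=cv2.cvtColor(w['img'],cv2.COLOR_BGR2HSV);roi=np.zeros(h.shape[:2],np.uint8);roi[60:190,195:350]=255
am=cv2.inRange(h,(4,190,50),(15,255,220))&roi
P,uv=pts(w,am)
f=least_squares(lambda x:np.linalg.norm(P-x,axis=1)-.033,[.474,-.095,.05],loss='soft_l1',f_scale=.001);print(' sphere',f.x,np.median(np.abs(f.fun)))
E
python3 g2.py 2>/dev/null;python3 w.py wrist8
```

```text
t 8.7833 q [-0.083  0.243  2.015 -0.773  1.314  0.717] 
p [ 0.4708 -0.1015  0.1233] F [-0.94 -0.18 -2.36] W [ 0.588 -0.289  0.046] op 0.338
[[ 0.287  0.91  -0.298]
 [ 0.635 -0.414 -0.653]
 [-0.717 -0.002 -0.697]]
bulb [ 0.47254826 -0.0961165   0.0447873 ] axis [0.00256689 0.00126497 1.0001886 ]
to upright rotvec deg [nan nan nan]
 sphere [ 0.47349523 -0.09490294  0.04591827] 0.0003702957173514765
```

Axis is vertical to 0.2°, and the bulb is about 1 mm above the seat. I'll lower in small steps until the weight is taken.

Call:
{"name": "move_arm", "arguments": {"linear": [[0.0003,0,-0.0008],[0,0,-0.0004],[0,0,0]], "twist": [[0,0,0],[0,0,0],[0,0,0]]}}

```text
time: 9.08
eef_pos: [0.4714, -0.1017, 0.1225]
tcp_rot: [0.774, 0.499, -0.328, 0.21]
contact_force: [-0.1, 0.1, -2.2]
opening: 0.337
```

```bash
python3 g2.py 2>/dev/null;python3 w.py wrist9
```

```text
t 9.0833 q [-0.083  0.245  2.014 -0.773  1.313  0.718] 
p [ 0.4714 -0.1017  0.1225] F [-0.09  0.13 -2.18] W [ 0.523 -0.201 -0.011] op 0.337
[[ 0.288  0.91  -0.298]
 [ 0.634 -0.414 -0.653]
 [-0.718 -0.001 -0.696]]
bulb [ 0.47318974 -0.09636306  0.04397183] axis [0.00201478 0.00184746 1.00018896]
to upright rotvec deg [nan nan nan]
 sphere [ 0.47414264 -0.09516494  0.04510058] 0.00036434686072651934
```

Call:
{"name": "move_arm", "arguments": {"linear": [[0,0,-0.0008],[0,0,-0.0006],[0,0,0]], "twist": [[0,0,0],[0,0,0],[0,0,0]]}}

```text
time: 9.38
eef_pos: [0.4716, -0.1019, 0.1221]
tcp_rot: [0.774, 0.498, -0.328, 0.211]
contact_force: [-0.5, 0.1, -1.7]
opening: 0.34
```

```bash
python3 g2.py 2>/dev/null;python3 w.py wrist10
```

```text
t 9.3833 q [-0.083  0.247  2.013 -0.775  1.313  0.72 ] 
p [ 0.4716 -0.1019  0.1221] F [-0.5   0.08 -1.74] W [ 0.544 -0.113 -0.089] op 0.34
[[ 0.288  0.91  -0.298]
 [ 0.633 -0.414 -0.654]
 [-0.719 -0.001 -0.695]]
bulb [ 0.47337787 -0.09666641  0.04363904] axis [0.00217561 0.00336781 1.00018466]
to upright rotvec deg [nan nan nan]
 sphere [ 0.47434017 -0.0953461   0.04480143] 0.00036767585520430107
```

Call:
{"name": "move_arm", "arguments": {"linear": [[0,0,-0.001],[0,0,-0.001],[0,0,0]], "twist": [[0,0,0],[0,0,0],[0,0,0]]}}

```text
time: 9.68
eef_pos: [0.4718, -0.102, 0.122]
tcp_rot: [0.774, 0.498, -0.329, 0.212]
contact_force: [-2.2, 0.7, -0.0]
opening: 0.341
```

```bash
python3 g2.py 2>/dev/null;python3 w.py wrist11
```

```text
t 9.6833 q [-0.083  0.249  2.012 -0.776  1.315  0.722] 
p [ 0.4718 -0.102   0.122 ] F [-2.23  0.72 -0.03] W [ 0.512  0.062 -0.132] op 0.341
[[ 0.288  0.91  -0.299]
 [ 0.631 -0.415 -0.655]
 [-0.72  -0.    -0.694]]
bulb [ 0.47348931 -0.09696439  0.04344755] axis [0.0028956  0.00579286 1.00017173]
to upright rotvec deg [nan nan nan]
 sphere [ 0.47442912 -0.09545942  0.04460123] 0.00037029668169777374
```

View pics/wrist11.png

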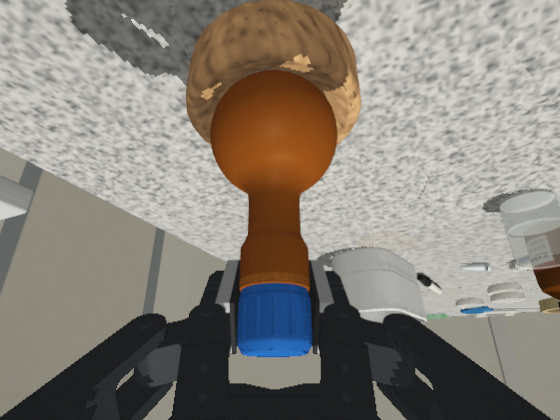

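The ring now carries the weight (wrist Fz went from about -2.3 to 0 N, bulb z 0.0446) and the lean is 0.4° or less. Releasing.

Call:
{"name": "move_arm", "arguments": {"linear": [[0,0,0],[0,0,0],[0,0,0],[0,0,0],[0,0,0],[0,0,0]], "twist": [[0,0,0],[0,0,0],[0,0,0],[0,0,0],[0,0,0],[0,0,0]], "grip": 1}}

```text
time: 10.23
eef_pos: [0.4728, -0.1025, 0.1213]
tcp_rot: [0.774, 0.498, -0.328, 0.213]
contact_force: [-0.4, -0.0, 0.7]
opening: 1.001
```

```bash
python3 g2.py 2>/dev/null;python3 w.py wrist12
```

```text
t 10.2333 q [-0.083  0.25   2.012 -0.778  1.31   0.723] 
p [ 0.4728 -0.1025  0.1213] F [-0.37 -0.02  0.69] W [ 0.248 -0.118 -0.007] op 1.001
[[ 0.289  0.911 -0.295]
 [ 0.632 -0.413 -0.656]
 [-0.719  0.003 -0.695]]
bulb [ 0.47479086 -0.09745803  0.0428269 ] axis [-4.31906392e-04  5.74514175e-03  1.00017610e+00]
to upright rotvec deg [nan nan nan]
 sphere [ 0.47416732 -0.09531451  0.0446492 ] 0.0003625897384587455
```

View pics/wrist12.png

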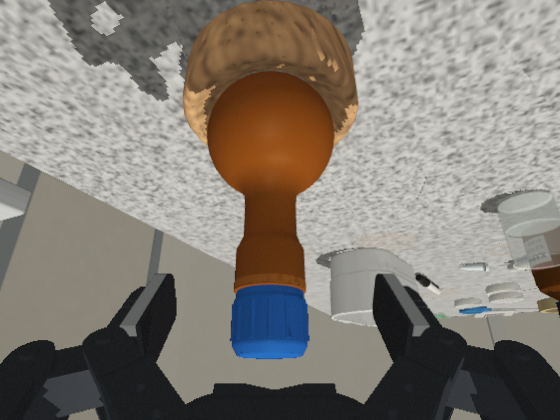

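The flask is free and standing. Retreating along the tool axis, then turning the tool down above it.

Call:
{"name": "move_arm", "arguments": {"linear": [[0.006,0.013,0.014],[0.006,0.013,0.014],[0.006,0.013,0.014],[0.006,0.013,0.014],[0.006,0.013,0.014],[0.006,0.013,0.014],[0,0,0.018],[0,0,0.018],[-0.0028,-0.006,0.008],[-0.0028,-0.006,0.008],[-0.0028,-0.006,0.004],[-0.0028,-0.006,0.004],[-0.0028,-0.006,0],[-0.0028,-0.006,0],[-0.0028,-0.006,0],[-0.0028,-0.006,0],[-0.0028,-0.006,0],[-0.0028,-0.006,0],[0,0,0]], "twist": [[0,0,0],[0,0,0],[0,0,0],[0,0,0],[0,0,0],[0,0,0],[0,0,0],[0,0,0],[4.1,-1.6,0],[4.1,-1.6,0],[4.1,-1.6,0],[4.1,-1.6,0],[4.1,-1.6,0],[4.1,-1.6,0],[4.1,-1.6,0],[4.1,-1.6,0],[4.1,-1.6,0],[4.1,-1.6,0],[0,0,0]]}}

```text
time: 11.87
eef_pos: [0.4797, -0.0811, 0.2723]
tcp_rot: [0.834, 0.552, -0.008, -0.01]
contact_force: [0.1, -0.7, 0.4]
opening: 0.992
```

```bash
python3 st.py
python3 - <<'E'
from h import *
import pickle
c=read_camera('wrist');save(c,'wrist13');pickle.dump(c,open('wrist13.pkl','wb'))
print(proj(c,[[.4742,-.0953,.0446],[.4742,-.0953,.151]]))
c=read_camera('side');save(c,'side13');pickle.dump(c,open('side13.pkl','wb'));cv2.imwrite('pics/side13c.png',cv2.resize(c['img'][140:260,270:410],None,fx=5,fy=5))
E
```

```text
t 11.8667 q [-3.760e-01 -1.510e-01  1.977e+00 -1.000e-03  1.340e+00  2.600e-02] 
p [ 0.4797 -0.0811  0.2723] F [ 0.13 -0.75  0.43] W [-0.04  -0.063  0.031] op 0.992
[[ 0.39   0.92  -0.024]
 [ 0.921 -0.39   0.008]
 [-0.002 -0.025 -1.   ]]
[[280.0222877  189.26029888]
 [278.72706949 223.90803684]]
```

View pics/wrist13.png

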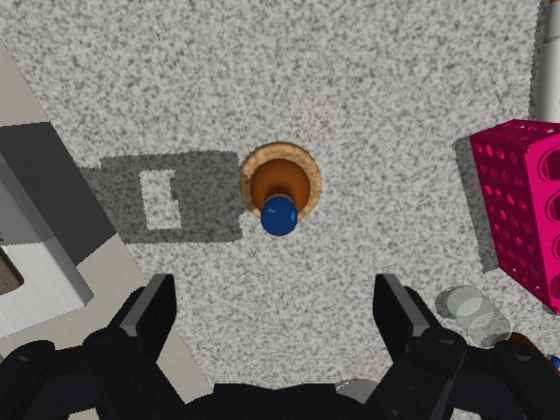

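View pics/side13c.png

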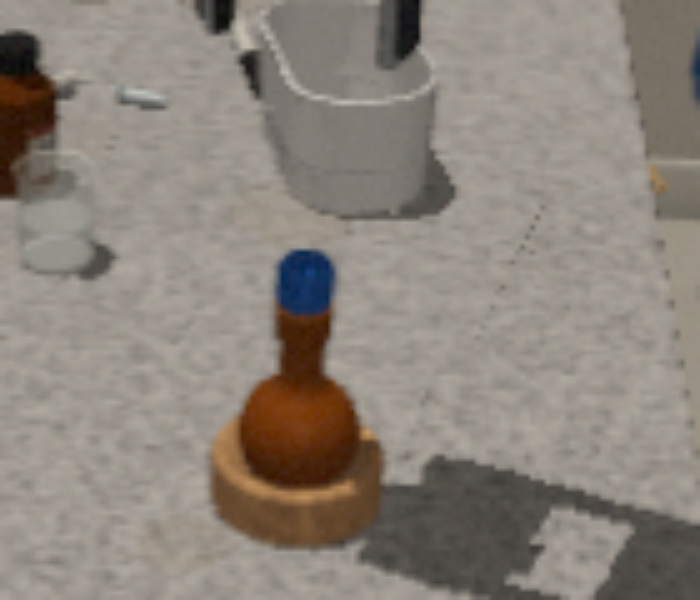

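The side view shows the flask standing upright in the ring, free of the gripper. The wrist view shows the stopper top at about (279,216). Measuring the lean.

Run:
```python
from h import *
import pickle
from scipy.optimize import least_squares
c=pickle.load(open('wrist13.pkl','rb'));h=cv2.cvtColor(c['img'],cv2.COLOR_BGR2HSV)
roi=np.zeros(h.shape[:2],np.uint8);roi[140:245,230:330]=255
bl=cv2.inRange(h,(100,100,30),(130,255,255))&roi;am=cv2.inRange(h,(3,150,30),(15,255,220))&roi
P,uv=pts(c,bl);print('blue z pct',np.percentile(P[:,2],[5,50,95]))
zt=np.percentile(P[:,2],80);k=P[:,2]>zt-.004;q=P[k];print('top',len(q),zt,(q.min(0)+q.max(0))/2,q.mean(0))
cn=max(cv2.findContours(bl,cv2.RETR_EXTERNAL,cv2.CHAIN_APPROX_NONE)[0],key=cv2.contourArea)
print('circle',cv2.minEnclosingCircle(cn))
P,uv=pts(c,am);k=(uv[:,1]<195)&(P[:,2]<.085);Q=P[k]
f=least_squares(lambda x:np.linalg.norm(Q-x,axis=1)-.033,[.474,-.095,.05],loss='soft_l1',f_scale=.001);print('sphere',f.x,np.median(np.abs(f.fun)))
s=pickle.load(open('side13.pkl','rb'));h=cv2.cvtColor(s['img'],cv2.COLOR_BGR2HSV)
roi=np.zeros(h.shape[:2],np.uint8);roi[185:208,315:345]=255
bl=cv2.inRange(h,(100,120,30),(130,255,255))&roi;v,u=np.nonzero(bl);print('side blue',u.mean(),v.mean(),plane(s,[(u.mean(),v.mean())],.138))
print('side bulb px',proj(s,[[.4742,-.0953,.0446],[.4742,-.0953,.138]]))
```

```text
blue z pct [0.13952308 0.1496365  0.15109176]
top 971 0.15040273826600065 [ 0.4755484  -0.09200307  0.14936677] [ 0.47581693 -0.09127052  0.14962178]
circle ((278.80767822265625, 215.73077392578125), 19.531982421875)
sphere [ 0.47440437 -0.0949186   0.04472465] 0.00039697673399181205
side blue 330.61538461538464 196.02564102564102 [[ 0.47334222 -0.09171696  0.138     ]]
side bulb px [[328.71700882 225.41673454]
 [330.33767778 195.30498405]]
```

Call:
{"name": "move_arm", "arguments": {"linear": [[-0.001,-0.003,-0.01],[-0.001,-0.003,-0.01],[-0.001,-0.003,-0.01],[-0.001,-0.0025,-0.01],[0,0,-0.01],[0,0,-0.01],[0,0,-0.01],[0,0,0]], "twist": [[-0.23,-0.7,0],[-0.23,-0.7,0],[0,0,0],[0,0,0],[0,0,0],[0,0,0],[0,0,0],[0,0,0]]}}

```text
time: 12.63
eef_pos: [0.4768, -0.0873, 0.1962]
tcp_rot: [0.831, 0.556, -0.003, 0.001]
contact_force: [-0.4, 0.1, -0.5]
opening: 1.003
```

```bash
python3 st.py
```

```text
t 12.6333 q [-0.387 -0.098  2.073 -0.007  1.169  0.008] 
p [ 0.4768 -0.0873  0.1962] F [-0.35  0.11 -0.53] W [ 0.057 -0.012 -0.038] op 1.003
[[ 0.383  0.924 -0.004]
 [ 0.924 -0.383 -0.005]
 [-0.007 -0.002 -1.   ]]
```

Call:
{"name": "move_arm", "arguments": {"linear": [[-0.0008,-0.003,-0.008],[-0.0008,-0.003,-0.008],[0,0,-0.01],[0,0,-0.01],[0,0,-0.01],[0,0,-0.01],[0,0,-0.01],[0,0,-0.008],[0,0,0]], "twist": [[0,0,0],[0,0,0],[0,0,0],[0,0,0],[0,0,0],[0,0,0],[0,0,0],[0,0,0],[0,0,0]]}}

```text
time: 13.38
eef_pos: [0.4748, -0.0939, 0.1139]
tcp_rot: [0.832, 0.555, -0.004, 0.001]
contact_force: [0.6, 0.6, 0.4]
opening: 1.003
```

```bash
python3 st.py
python3 - <<'E'
from h import *
c=read_camera('wrist');save(c,'wrist14')
E
```

```text
t 13.3833 q [-0.402  0.011  2.134 -0.008  1.    -0.004] 
p [ 0.4748 -0.0939  0.1139] F [0.56 0.55 0.43] W [ 0.004 -0.038  0.048] op 1.003
[[ 0.383  0.924 -0.005]
 [ 0.924 -0.383 -0.005]
 [-0.007 -0.003 -1.   ]]
```

View pics/wrist14.png

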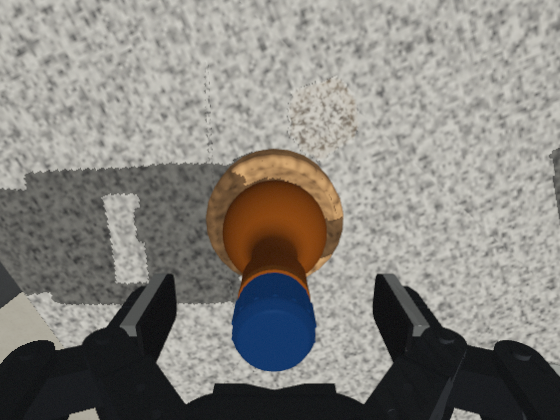

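The flask is centred between the pads (stopper at x≈273). I'll raise 4 mm to the grip point and close.

Call:
{"name": "move_arm", "arguments": {"linear": [[0.0004,0.001,0.0045],[0,0,0],[0,0,0],[0,0,0],[0,0,0],[0,0,0],[0,0,0]], "twist": [[0,0,0],[0,0,0],[0,0,0],[0,0,0],[0,0,0],[0,0,0],[0,0,0]], "grip": 0.2, "force": 40}}

```text
time: 14.02
eef_pos: [0.4771, -0.0933, 0.1219]
tcp_rot: [0.831, 0.556, -0.002, 0.003]
contact_force: [0.4, 0.1, -1.7]
opening: 0.34
```

```bash
python3 st.py
```

```text
t 14.0167 q [-3.990e-01  0.000e+00  2.127e+00 -8.000e-03  1.012e+00 -2.000e-03] 
p [ 0.4771 -0.0933  0.1219] F [ 0.45  0.07 -1.74] W [-0.054 -0.074 -0.03 ] op 0.34
[[ 0.383  0.924 -0.   ]
 [ 0.924 -0.383 -0.007]
 [-0.007  0.002 -1.   ]]
```

Call:
{"name": "move_arm", "arguments": {"linear": [[0,0,0.003],[0,0,0.004],[0,0,0.006],[0,0,0.01],[0,0,0.015],[0,0,0.016],[0,0,0.016],[0,0,0.016],[0,0,0.016],[0,0,0.016],[0,0,0.016],[0,0,0.016],[0,0,0.016],[0,0,0.016],[0,0,0.016],[0,0,0.01],[0,0,0.004],[0,0,0]], "twist": [[0,0,0],[0,0,0],[0,0,0],[0,0,0],[0,0,0],[0,0,0],[0,0,0],[0,0,0],[0,0,0],[0,0,0],[0,0,0],[0,0,0],[0,0,0],[0,0,0],[0,0,0],[0,0,0],[0,0,0],[0,0,0]], "force": 50}}

```text
time: 15.52
eef_pos: [0.4721, -0.091, 0.3548]
tcp_rot: [0.831, 0.556, -0.001, 0.004]
contact_force: [0.3, -0.8, -1.7]
opening: 0.334
```

```bash
python3 st.py
cat > w2.py <<'E'
from h import *
import sys
from scipy.optimize import least_squares
c=read_camera('wrist');save(c,sys.argv[1]);s=get_state()
h=cv2.cvtColor(c['img'],cv2.COLOR_BGR2HSV);roi=np.zeros(h.shape[:2],np.uint8);roi[140:290,190:360]=255
am=cv2.inRange(h,(3,150,30),(15,255,220))&roi;P,uv=pts(c,am)
p=s['eef_pos'];g=np.array([p[0],p[1],p[2]-.08])
k=P[:,2]<p[2]-.046;Q=P[k]
f=least_squares(lambda x:np.linalg.norm(Q-x,axis=1)-.033,g,loss='soft_l1',f_scale=.001)
print('sphere',len(Q),f.x,np.median(np.abs(f.fun)),'rel',f.x-p,'axis grip-bulb tilt from vertical deg ~',np.degrees((p-f.x)[:2]/.079))
E
python3 w2.py wrist15
```

```text
t 15.5167 q [-0.399 -0.225  1.893 -0.006  1.468 -0.006] 
p [ 0.4721 -0.091   0.3548] F [ 0.26 -0.79 -1.68] W [ 0.023 -0.056  0.018] op 0.334
[[ 0.382  0.924  0.003]
 [ 0.924 -0.382 -0.008]
 [-0.006  0.006 -1.   ]]
sphere 5120 [ 0.47073943 -0.09305495  0.27735068] 0.0002795690148217275 rel [-0.00127087 -0.00208081 -0.07693462] axis grip-bulb tilt from vertical deg ~ [0.92171712 1.50913793]
```

View pics/wrist15.png

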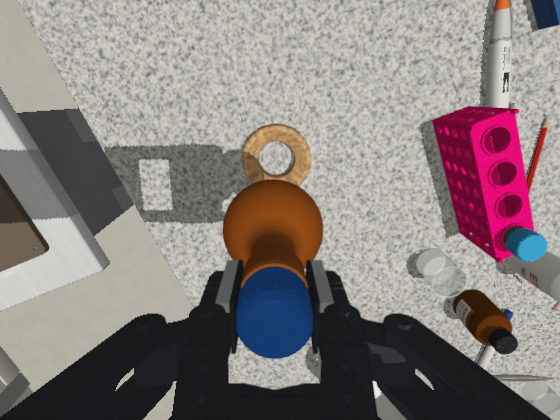

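The flask is held firmly, leaning about 1.8°. I'll correct that and carry it towards the Dewar.

Call:
{"name": "move_arm", "arguments": {"linear": [[-0.0012,0.01,0],[-0.0012,0.02,0],[-0.0012,0.026,0],[-0.0012,0.026,0],[-0.0012,0.026,0],[-0.0012,0.026,0],[-0.0012,0.026,0],[-0.0012,0.026,0],[-0.0012,0.026,0],[-0.0012,0.026,0],[-0.0012,0.026,0],[-0.0012,0.026,0],[-0.0012,0.026,0],[-0.0012,0.026,0],[-0.0012,0.018,0],[0,0.01,0],[0,0,0]], "twist": [[0.5,-0.3,0],[0.5,-0.3,0],[0.5,-0.3,0],[0,0,0],[0,0,0],[0,0,0],[0,0,0],[0,0,0],[0,0,0],[0,0,0],[0,0,0],[0,0,0],[0,0,0],[0,0,0],[0,0,0],[0,0,0],[0,0,0]]}}

```text
time: 16.98
eef_pos: [0.4353, 0.3032, 0.3279]
tcp_rot: [0.832, 0.554, -0.004, -0.019]
contact_force: [0.4, -1.0, -1.9]
opening: 0.342
```

```bash
python3 st.py;  python3 w2.py wrist16
python3 - <<'E'
from h import *
import pickle
c=read_camera('wrist');pickle.dump(c,open('wrist16.pkl','wb'))
E
```

```text
t 16.9833 q [ 0.4   -0.089  1.821  0.036  1.423  0.79 ] 
p [0.4353 0.3032 0.3279] F [ 0.44 -1.01 -1.86] W [-0.041  0.02  -0.046] op 0.342
[[ 0.385  0.922 -0.027]
 [ 0.923 -0.385  0.027]
 [ 0.015 -0.036 -0.999]]
sphere 5237 [0.43162743 0.3039227  0.25032494] 0.000278050226930851 rel [-0.00364277  0.00163989 -0.07730345] axis grip-bulb tilt from vertical deg ~ [ 2.64196794 -1.18935495]
```

View pics/wrist16.png

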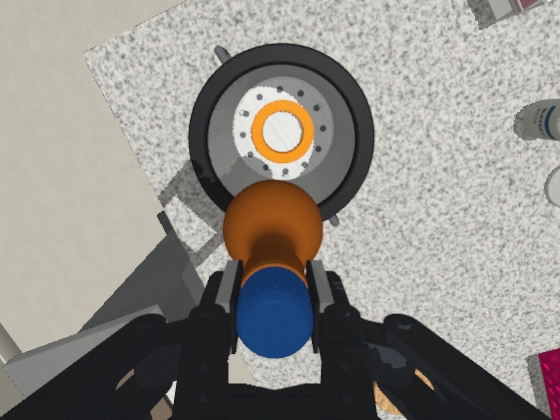

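The Dewar's black rim circle is centred near (281,138), and the orange seat ring near (283,132) is fully visible. Measuring both, with depth.

```bash
cat > dw.py <<'E'
from h import *
import pickle,sys
c=pickle.load(open(sys.argv[1]+'.pkl','rb'));h=cv2.cvtColor(c['img'],cv2.COLOR_BGR2HSV)
def circ(p):
    p=p[:,:2];
    for _ in range(4):
        A=np.c_[2*p,np.ones(len(p))];x=np.linalg.lstsq(A,(p**2).sum(1),rcond=None)[0];r=np.sqrt(x[2]+x[0]**2+x[1]**2)
        e=np.abs(np.hypot(*(p-x[:2]).T)-r);p=p[e<max(.0015,2*np.median(e))]
    return x[:2],r,len(p)
og=cv2.inRange(h,(8,170,150),(25,255,255));og[215:]=0;og[:60]=0
v,u=np.nonzero(og);print('orange',len(u),u.min(),u.max(),v.min(),v.max())
P,uv=pts(c,og);print('z pct',np.percentile(P[:,2],[5,25,50,75,95]));zo=np.percentile(P[:,2],75)
cs,hi=cv2.findContours(og,cv2.RETR_CCOMP,cv2.CHAIN_APPROX_NONE)
for q in cs:
    if len(q)>60: print('contour at z',zo.round(4),circ(plane(c,q.reshape(-1,2),zo)),len(q))
P,uv=pts(c)
k=(P[:,2]>.158)&(P[:,2]<.180)&(np.hypot(P[:,0]-.451,P[:,1]-.344)<.1)&(uv[:,1]<225);m=np.zeros(h.shape[:2],np.uint8);m[uv[k][:,1],uv[k][:,0]]=255
print('rim z',np.median(P[k][:,2]))
dk=cv2.inRange(h,(0,0,0),(180,255,70))&cv2.dilate(m,np.ones((5,5)));dk[225:]=0
q=max(cv2.findContours(cv2.morphologyEx(dk,cv2.MORPH_OPEN,np.ones((7,7))),cv2.RETR_EXTERNAL,cv2.CHAIN_APPROX_NONE)[0],key=cv2.contourArea).reshape(-1,2)
p=plane(c,q,.168);x0=np.array([.451,.344]);rr=np.hypot(*(p[:,:2]-x0).T)
print('outer',circ(p[rr>.07]));print('inner?',circ(p[(rr<.07)&(rr>.05)]) if ((rr<.07)&(rr>.05)).sum()>20 else 0)
Pi=P[(np.abs(P[:,2]-.06)<.06)&(np.hypot(*(P[:,:2]-x0).T)<.06)&(np.hypot(*(P[:,:2]-x0).T)>.042)];print('disc z',np.median(Pi[:,2]))
E
python3 dw.py wrist16
```

```text
orange 1909 252 312 99 214
z pct [0.03707659 0.03802498 0.03868586 0.03947143 0.27560794]
contour at z 0.0395 (array([0.40037813, 0.23268109]), np.float64(0.028249380581612756), 41) 90
contour at z 0.0395 (array([0.45169209, 0.34470372]), np.float64(0.03650190878127926), 174) 174
contour at z 0.0395 (array([0.45190883, 0.34527854]), np.float64(0.025349327812419754), 120) 120
rim z 0.16736958749088648
outer (array([0.45168923, 0.34474623]), np.float64(0.07838819004851325), 436)
inner? (array([0.45230258, 0.34540537]), np.float64(0.06273705013002333), 338)
disc z 0.02463827482940778
```

The Dewar axis is at (0.4518, 0.3449), with the rim and seat circles agreeing within 0.6 mm. The seat ring top is at z≈0.039, so the seated bulb centre should come at about 0.060 (107 mm below the mouth, within the stated range). Aligning over it.

Call:
{"name": "move_arm", "arguments": {"linear": [[0.004,0.01,0.002],[0.004,0.011,0.002],[0.004,0.011,0.001],[0.004,0.01,0.001],[0,0,0],[0,0,0]], "twist": [[-0.3,-0.65,0],[-0.3,-0.65,0],[-0.3,-0.65,0],[-0.3,-0.65,0],[0,0,0],[0,0,0]]}}

```text
time: 17.58
eef_pos: [0.455, 0.3445, 0.335]
tcp_rot: [0.834, 0.551, 0.011, 0.006]
contact_force: [0.1, -1.0, -2.3]
opening: 0.333
```

```bash
python3 st.py;  python3 w2.py wrist17
```

```text
t 17.5833 q [ 0.474 -0.014  1.737 -0.009  1.396  0.878] 
p [0.455  0.3445 0.335 ] F [ 0.06 -1.   -2.29] W [0.005 0.044 0.001] op 0.333
[[ 0.392  0.92   0.025]
 [ 0.92  -0.392  0.003]
 [ 0.012  0.022 -1.   ]]
sphere 5635 [0.4552864  0.34354217 0.25711092] 0.0003174007575602253 rel [ 0.00034155 -0.00092164 -0.07789677] axis grip-bulb tilt from vertical deg ~ [-0.24771716  0.66843471]
```

Call:
{"name": "move_arm", "arguments": {"linear": [[-0.0016,0.0003,0],[-0.0016,0.0003,0],[0,0,-0.006],[0,0,-0.012],[0,0,-0.012],[0,0,-0.012],[0,0,-0.006],[0,0,0]], "twist": [[0.3,0.1,0],[0.3,0.1,0],[0,0,0],[0,0,0],[0,0,0],[0,0,0],[0,0,0],[0,0,0]]}}

```text
time: 18.3
eef_pos: [0.4503, 0.343, 0.2804]
tcp_rot: [0.835, 0.55, 0.011, -0.0]
contact_force: [-0.4, 0.4, -2.2]
opening: 0.334
```

```bash
python3 st.py;  python3 w2.py wrist18
```

```text
t 18.3 q [0.471 0.004 1.816 0.003 1.299 0.875] 
p [0.4503 0.343  0.2804] F [-0.38  0.41 -2.18] W [ 0.001  0.011 -0.029] op 0.334
[[ 0.394  0.919  0.018]
 [ 0.919 -0.394  0.013]
 [ 0.019  0.012 -1.   ]]
sphere 5620 [0.45007122 0.34286061 0.20256706] 0.00031706850427693986 rel [-0.00017269 -0.00021312 -0.0781549 ] axis grip-bulb tilt from vertical deg ~ [0.1252469  0.15456709]
```

View pics/wrist18.png

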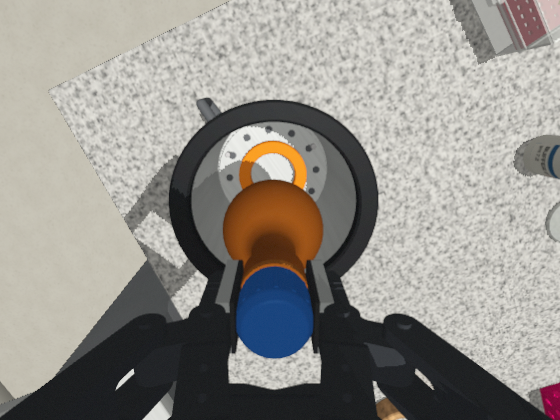

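The bulb is over the seat ring at (272,172), with lean 0.2°. Correcting 2 mm and descending.

Call:
{"name": "move_arm", "arguments": {"linear": [[0.0017,0.002,-0.003],[0,0,-0.006],[0,0,-0.008],[0,0,-0.008],[0,0,-0.008],[0,0,-0.008],[0,0,-0.008],[0,0,-0.008],[0,0,-0.008],[0,0,-0.008],[0,0,-0.005],[0,0,0]], "twist": [[0,0,0],[0,0,0],[0,0,0],[0,0,0],[0,0,0],[0,0,0],[0,0,0],[0,0,0],[0,0,0],[0,0,0],[0,0,0],[0,0,0]]}}

```text
time: 19.35
eef_pos: [0.4523, 0.3454, 0.1948]
tcp_rot: [0.835, 0.55, 0.012, -0.0]
contact_force: [-1.2, -0.0, -2.5]
opening: 0.334
```

```bash
python3 st.py;  python3 w2.py wrist19
python3 - <<'E'
from h import *
import pickle
c=read_camera('wrist');pickle.dump(c,open('wrist19.pkl','wb'))
E
```

```text
t 19.35 q [0.473 0.083 1.895 0.003 1.14  0.876] 
p [0.4523 0.3454 0.1948] F [-1.17 -0.03 -2.49] W [-0.039  0.012  0.051] op 0.334
[[ 0.394  0.919  0.019]
 [ 0.919 -0.394  0.013]
 [ 0.02   0.012 -1.   ]]
sphere 5829 [0.45216721 0.34544913 0.11672424] 0.00037277888383841634 rel [-2.09318485e-04 -1.21344819e-05 -7.84960096e-02] axis grip-bulb tilt from vertical deg ~ [0.15181096 0.00880069]
```

View pics/wrist19.png

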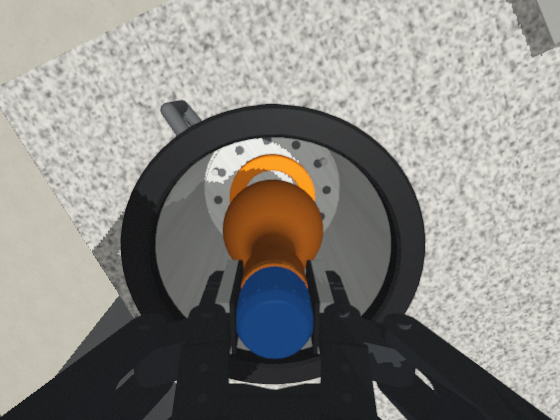

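Centred within 0.6 mm. Continuing to just above the highest possible seat position, then feeling down.

Call:
{"name": "move_arm", "arguments": {"linear": [[-0.0002,-0.0002,-0.004],[0,0,-0.005],[0,0,-0.005],[0,0,-0.005],[0,0,-0.005],[0,0,-0.005],[0,0,-0.005],[0,0,-0.004],[0,0,-0.003],[0,0,0],[0,0,0]], "twist": [[0,0,0],[0,0,0],[0,0,0],[0,0,0],[0,0,0],[0,0,0],[0,0,0],[0,0,0],[0,0,0],[0,0,0],[0,0,0]]}}

```text
time: 20.37
eef_pos: [0.4536, 0.346, 0.1527]
tcp_rot: [0.835, 0.55, 0.014, 0.0]
contact_force: [-0.7, 0.9, -2.3]
opening: 0.339
```

```bash
python3 st.py;  python3 w2.py wrist20
```

```text
t 20.3667 q [0.473 0.131 1.926 0.004 1.056 0.876] 
p [0.4536 0.346  0.1527] F [-0.72  0.89 -2.31] W [-0.115  0.011  0.017] op 0.339
[[ 0.394  0.919  0.024]
 [ 0.919 -0.394  0.016]
 [ 0.024  0.016 -1.   ]]
sphere 5911 [0.45389159 0.34646409 0.07451215] 0.00042904512549468005 rel [ 0.00031132  0.00047929 -0.07818299] axis grip-bulb tilt from vertical deg ~ [-0.22578913 -0.34761278]
```

Call:
{"name": "move_arm", "arguments": {"linear": [[-0.0015,-0.001,0],[-0.0005,-0.0004,-0.001],[0,0,-0.0015],[0,0,-0.0015],[0,0,-0.0015],[0,0,-0.0015],[0,0,-0.001],[0,0,0]], "twist": [[-0.3,0.2,0],[0,0,0],[0,0,0],[0,0,0],[0,0,0],[0,0,0],[0,0,0],[0,0,0]]}}

```text
time: 21.08
eef_pos: [0.4521, 0.3449, 0.1454]
tcp_rot: [0.835, 0.55, 0.013, 0.002]
contact_force: [-1.2, -0.7, -3.3]
opening: 0.343
```

```bash
python3 st.py;  python3 w2.py wrist21
```

```text
t 21.0833 q [ 0.473  0.138  1.933 -0.     1.045  0.878] 
p [0.4521 0.3449 0.1454] F [-1.21 -0.65 -3.31] W [ 0.04   0.009 -0.022] op 0.343
[[ 0.394  0.919  0.023]
 [ 0.919 -0.394  0.011]
 [ 0.02   0.017 -1.   ]]
sphere 5870 [0.45231405 0.34492608 0.06737427] 0.0004097356037124564 rel [ 1.38862230e-04  4.55611840e-05 -7.81241277e-02] axis grip-bulb tilt from vertical deg ~ [-0.10071164 -0.03304384]
```

Bulb at (0.4523, 0.3449, 0.0674), vertical and still hanging free. Taking small steps down.

Call:
{"name": "move_arm", "arguments": {"linear": [[0,0,-0.001],[0,0,-0.001],[0,0,-0.001],[0,0,-0.001],[0,0,0]], "twist": [[0,0,0],[0,0,0],[0,0,0],[0,0,0],[0,0,0]]}}

```text
time: 21.55
eef_pos: [0.4523, 0.3449, 0.1412]
tcp_rot: [0.835, 0.55, 0.013, 0.002]
contact_force: [-0.1, 0.9, -1.9]
opening: 0.337
```

```bash
python3 st.py;  python3 w2.py wrist22
```

```text
t 21.55 q [ 0.473  0.143  1.935 -0.     1.037  0.878] 
p [0.4523 0.3449 0.1412] F [-0.08  0.87 -1.87] W [-0.025  0.02  -0.038] op 0.337
[[ 0.394  0.919  0.023]
 [ 0.919 -0.394  0.012]
 [ 0.02   0.017 -1.   ]]
sphere 5852 [0.45246776 0.34497229 0.06322737] 0.0003886911316332946 rel [ 1.38196817e-04 -2.19745705e-06 -7.80785591e-02] axis grip-bulb tilt from vertical deg ~ [-0.10022904  0.00159373]
```

Call:
{"name": "move_arm", "arguments": {"linear": [[0,0,-0.0008],[0,0,-0.0008],[0,0,-0.0008],[0,0,0]], "twist": [[0,0,0],[0,0,0],[0,0,0],[0,0,0]]}}

```text
time: 21.93
eef_pos: [0.4524, 0.345, 0.1388]
tcp_rot: [0.835, 0.55, 0.013, 0.002]
contact_force: [0.0, 0.3, -3.3]
opening: 0.341
```

```bash
python3 st.py;  python3 w2.py wrist23
```

```text
t 21.9333 q [ 0.473  0.146  1.937 -0.     1.032  0.878] 
p [0.4524 0.345  0.1388] F [ 0.02  0.27 -3.26] W [-0.033  0.054  0.016] op 0.341
[[ 0.394  0.919  0.024]
 [ 0.919 -0.394  0.012]
 [ 0.02   0.017 -1.   ]]
sphere 5861 [0.45259751 0.34501952 0.0608044 ] 0.0003769615769893264 rel [ 1.19005986e-04 -7.58424501e-06 -7.80859432e-02] axis grip-bulb tilt from vertical deg ~ [-0.08631064  0.00550057]
```

Call:
{"name": "move_arm", "arguments": {"linear": [[-0.0003,0,-0.0008],[0,0,-0.0008],[0,0,0]], "twist": [[0,0,0],[0,0,0],[0,0,0]]}}

```text
time: 22.23
eef_pos: [0.4523, 0.3452, 0.1378]
tcp_rot: [0.835, 0.55, 0.013, 0.002]
contact_force: [-0.3, 1.0, -1.7]
opening: 0.339
```

```bash
python3 st.py
```

```text
t 22.2333 q [ 0.474  0.148  1.937 -0.     1.03   0.879] 
p [0.4523 0.3452 0.1378] F [-0.34  0.99 -1.69] W [-0.025  0.098  0.047] op 0.339
[[ 0.394  0.919  0.024]
 [ 0.919 -0.394  0.012]
 [ 0.02   0.017 -1.   ]]
```

Call:
{"name": "move_arm", "arguments": {"linear": [[0,0,-0.0008],[0,0,-0.0008],[0,0,0]], "twist": [[0,0,0],[0,0,0],[0,0,0]]}}

```text
time: 22.48
eef_pos: [0.4524, 0.3454, 0.1378]
tcp_rot: [0.835, 0.551, 0.013, 0.002]
contact_force: [-0.8, -0.9, -1.5]
opening: 0.337
```

```bash
python3 st.py;  python3 w2.py wrist24
```

```text
t 22.4833 q [ 0.474  0.148  1.937 -0.     1.03   0.879] 
p [0.4524 0.3454 0.1378] F [-0.83 -0.93 -1.51] W [-0.169  0.264  0.001] op 0.337
[[ 0.393  0.919  0.024]
 [ 0.919 -0.394  0.012]
 [ 0.02   0.017 -1.   ]]
sphere 5820 [0.45248382 0.34514815 0.05982351] 0.00037956655095867584 rel [ 7.13078359e-05 -2.01527022e-04 -7.79048863e-02] axis grip-bulb tilt from vertical deg ~ [-0.05171694  0.1461601 ]
```

Descent stopped at TCP z=0.1378, with the bulb at 0.0598 against an expected 0.060, so the bulb is touching the seat. A bit more to unload the weight.

Call:
{"name": "move_arm", "arguments": {"linear": [[-0.0003,0,-0.001],[0,0,-0.001],[0,0,0]], "twist": [[0,0,0],[0,0,0],[0,0,0]]}}

```text
time: 22.78
eef_pos: [0.4525, 0.3455, 0.1377]
tcp_rot: [0.835, 0.551, 0.013, 0.002]
contact_force: [-1.7, -1.2, -0.9]
opening: 0.338
```

```bash
python3 st.py;  python3 w2.py wrist25
```

```text
t 22.7833 q [ 4.740e-01  1.480e-01  1.937e+00 -1.000e-03  1.030e+00  8.790e-01] 
p [0.4525 0.3455 0.1377] F [-1.73 -1.17 -0.86] W [-0.268  0.317  0.045] op 0.338
[[ 0.393  0.919  0.024]
 [ 0.919 -0.394  0.012]
 [ 0.02   0.018 -1.   ]]
sphere 5779 [0.45250756 0.34520929 0.05976652] 0.0003842202192880506 rel [ 2.73040546e-05 -2.79810273e-04 -7.78844868e-02] axis grip-bulb tilt from vertical deg ~ [-0.01980262  0.20293605]
```

The side force pushes towards (-x,-y), so I'll shift half a millimetre that way and press on lightly.

Call:
{"name": "move_arm", "arguments": {"linear": [[-0.001,-0.0008,-0.0005],[0,0,-0.0008],[0,0,0]], "twist": [[0,0,0],[0,0,0],[0,0,0]]}}

```text
time: 23.08
eef_pos: [0.452, 0.3451, 0.1373]
tcp_rot: [0.835, 0.551, 0.015, 0.002]
contact_force: [-1.7, -1.1, 1.2]
opening: 0.339
```

```bash
python3 st.py;  python3 w2.py wrist26
```

```text
t 23.0833 q [ 0.474  0.146  1.94  -0.     1.026  0.878] 
p [0.452  0.3451 0.1373] F [-1.74 -1.1   1.19] W [-0.16   0.378 -0.003] op 0.339
[[ 0.393  0.919  0.026]
 [ 0.919 -0.394  0.013]
 [ 0.023  0.019 -1.   ]]
sphere 5767 [0.45224899 0.34501324 0.059381  ] 0.0003779609317637253 rel [ 0.00021105 -0.0001102  -0.07792222] axis grip-bulb tilt from vertical deg ~ [-0.15306473  0.07992064]
```

The seat now carries the full weight (Fz +1.2 N, about 3 N on the seat) and the axis is vertical. Opening partway, since there is little room in the Dewar.

Call:
{"name": "move_arm", "arguments": {"linear": [[0,0,0],[0,0,0],[0,0,0],[0,0,0],[0,0,0],[0,0,0]], "twist": [[0,0,0],[0,0,0],[0,0,0],[0,0,0],[0,0,0],[0,0,0]], "grip": 0.65}}

```text
time: 23.63
eef_pos: [0.4531, 0.3454, 0.1359]
tcp_rot: [0.835, 0.55, 0.017, 0.002]
contact_force: [0.2, 0.2, -0.3]
opening: 0.654
```

```bash
python3 st.py;  python3 w2.py wrist27
```

```text
t 23.6333 q [ 0.473  0.148  1.94  -0.     1.019  0.878] 
p [0.4531 0.3454 0.1359] F [ 0.15  0.23 -0.34] W [-0.025  0.042 -0.033] op 0.654
[[ 0.393  0.919  0.03 ]
 [ 0.919 -0.394  0.015]
 [ 0.026  0.022 -0.999]]
sphere 5810 [0.45195501 0.34489777 0.05924445] 0.0003785741510899006 rel [-0.00114296 -0.0004993  -0.07665644] axis grip-bulb tilt from vertical deg ~ [0.82894841 0.36212666]
```

View pics/wrist27.png

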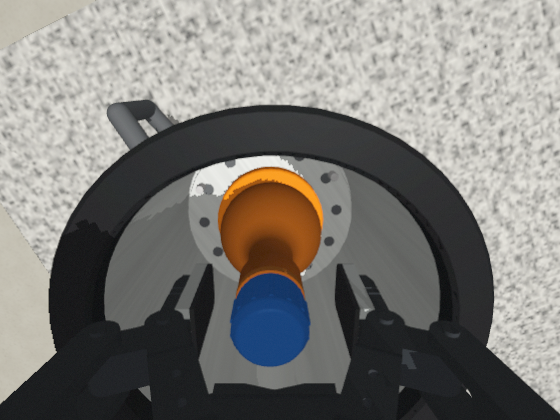

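The flask is free, with both pads clear of it and of the wall. Withdrawing straight up.

Call:
{"name": "move_arm", "arguments": {"linear": [[0,0,0.005],[0,0,0.008],[0,0,0.01],[0,0,0.01],[0,0,0.012],[0,0,0.015],[0,0,0.015],[0,0,0.015],[0,0,0.015],[0,0,0.015],[0,0,0.015],[0,0,0.015],[0,0,0.015],[0,0,0.005],[0,-0.02,0],[0,-0.02,0],[0,-0.02,0],[0,0,0]], "twist": [[0,0,0],[0,0,0],[0,0,0],[0,0,0],[0,0,0],[0,0,0],[0,0,0],[0,0,0],[0,0,0],[0,0,0],[0,0,0],[0,0,0],[0,0,0],[0,0,0],[0,0,0],[0,0,0],[0,0,0],[0,0,0]]}}

```text
time: 25.18
eef_pos: [0.4531, 0.2849, 0.3374]
tcp_rot: [0.833, 0.552, 0.028, 0.004]
contact_force: [-0.1, -0.0, 0.4]
opening: 0.646
```

```bash
python3 st.py
python3 - <<'E'
from h import *
import pickle
from scipy.optimize import least_squares
c=read_camera('wrist');save(c,'wrist28');S=read_camera('side');save(S,'side28');T=read_camera('top');save(T,'top28')
h=cv2.cvtColor(c['img'],cv2.COLOR_BGR2HSV)
bl=cv2.inRange(h,(100,100,30),(130,255,255));am=cv2.inRange(h,(3,150,30),(11,255,200))
P,uv=pts(c,bl);k=(np.hypot(P[:,0]-.452,P[:,1]-.345)<.06)&(P[:,2]>.155);print('stopper top',k.sum(),(P[k].min(0)+P[k].max(0))/2,np.median(P[k],0))
P,uv=pts(c,am);k=(np.hypot(P[:,0]-.452,P[:,1]-.345)<.06)&(P[:,2]<.1)&(P[:,2]>.05);Q=P[k]
f=least_squares(lambda x:np.linalg.norm(Q-x,axis=1)-.033,[.452,.345,.06],loss='soft_l1',f_scale=.001);print('sphere',len(Q),f.x)
E
```

```text
t 25.1833 q [ 0.369 -0.118  1.832  0.005  1.371  0.77 ] 
p [0.4531 0.2849 0.3374] F [-0.07 -0.05  0.36] W [-0.001  0.031  0.026] op 0.646
[[ 0.389  0.92   0.051]
 [ 0.92  -0.391  0.025]
 [ 0.043  0.037 -0.998]]
stopper top 889 [0.45006745 0.34313881 0.16266606] [0.45036329 0.34374833 0.16536121]
sphere 16 [0.45226131 0.34531252 0.05996639]
```

View pics/wrist28.png

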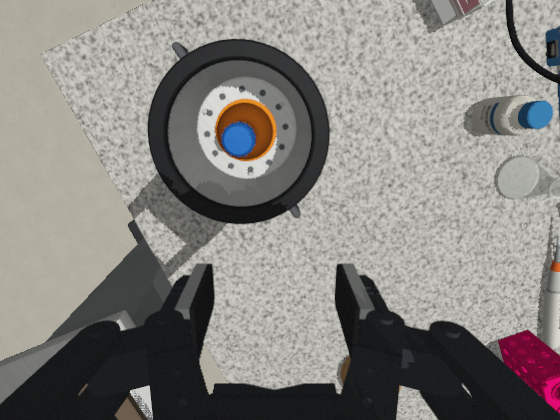

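View pics/side28.png

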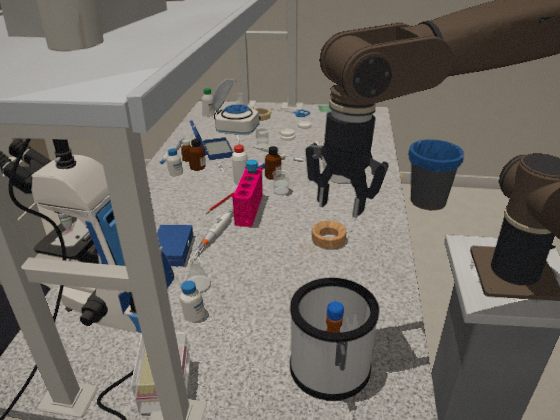

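The flask stands upright in the Dewar: stopper top at (0.450, 0.343, 0.165), bulb at (0.452, 0.345, 0.060), so about 1.4° of lean. The gripper is clear and the bystanders and cork ring are in place. Handing in.

```bash
python3 -c "
from plant import *
print(sign_off())"
```

```text
the job is handed in; nothing more can be done
None
```

The flask now stands upright in the Dewar's seat, released, and the job is handed in (about 25 s of the 64 s used).

- **In the ring:** I gripped the upper end with the tool tilted 45° and lifted the flask 10 mm. I turned it upright, set it in the cork ring until the ring took its weight, and let go. It stood there with about 1.7° of lean.
- **Into the Dewar:** I took it again from straight above and lowered it bulb first in small steps until the seat carried its weight (wrist force along z went from about −2.3 to +1.2 N). Only then did I open the gripper, partway, and withdraw upwards.
- **Last checks:** the bulb centre lies at (0.452, 0.345, 0.060), 108 mm below the mouth. That agrees with the seat height measured by depth and with the stated range. The stopper top shows about 1.4° of lean. The gripper was clear, with wrist force near zero, and the ring and bystanders were not visibly moved.
- **Two checks that disagreed:**
  - While turning the flask over the ring, the bulb drifted about 6 mm and 8 mm low, and the weight reading vanished. It may have rested lightly on the ring's edge before I raised and recentred it. The readings stayed at a few newtons or less.
  - The last bulb fit used only 16 depth points, but it agrees with the fuller fit made just after release.

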